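# Face up the soap cartons in the laundromat's counter display

### The job

Restock the counter display: flip the red pawl lever over to free the orange bookend and slide the bookend all the way open, then stand every soap carton that is on the counter upright in the tray, in one row in front of the blue back fence. Take the straightedge by its yellow handle and push the row with its edge until all cartons stand straight and flush against the fence, and lay the straightedge back on its black mat. Close the bookend up against the end carton and flip the pawl lever back to lock it, leaving the other things on the counter alone.

Things in the scene. Friction and masses are not known exactly. Their poses are not given: they have to be found in the camera images.
- bay (a point): Corner of the fixed display tray: on its 6 mm thick grey floor, where the blue back fence (56 mm high, 8 thick) meets the inner side of the blue end wall. x points into the fence, y along the fence from end wall to bookend, z up. The floor spans x -0.135 to 0.06, y -0.02 to 0.36. End wall (60 mm high) and bookend reach only 42 mm out from the fence, less than a carton's depth. Its place varies.
- bookend (a joint): Orange bookend sliding along the fence on a toothed rail behind it (m). Its inner face is at bay y = 0.05 + value; 0.24 = all the way open (end stop). Stays where it is left (6 N friction). With the pawl locked it ratchets towards smaller values only (teeth every 20 mm); with the pawl released it slides both ways.
- bookend_tab (a point): Centre of the grip part of the orange tab standing up from the bookend: 10 mm thick (along bay y), 28 mm wide (along bay x), can be pinched from 0.106 to 0.144 m above the counter, 23 mm in front of the fence. The bookend's inner face lies 5 mm from it towards the end wall. Axes as the bay.
- pawl (a joint): Red pawl lever on the bookend's carriage behind the fence, hinged about bay x (rad). 0 = locked: the lever leans to bay +y; it stops at about 0.24 if its nose lands on a tooth. 0.8 = released: it leans as far to bay -y, towards the end wall. Upright at 0.4; its weight tips it to the side it is past. Needs under 1 N.
- pawl_tip (a point): Centre of the red ball (22 mm diameter) at the end of the 90 mm pawl lever (10 mm thick rod). The pivot is 48 mm above the counter, at bay x = 0.035 (behind the fence) and at the bookend tab's bay y. The ball is 131 mm above the counter at either end of its swing (35 mm to the side of the pivot), 138 mm when upright.
- carton1_center (a point): Centre of a soap carton, blue with a yellow band; 58 mm deep (its x) by 54 mm wide (its y) by 68 mm high, about 0.16 kg, standing upright at the start. Two to four of the cartons are present. Flush in the row, its centre is at x = -0.029 in the bay frame, 34 mm above the tray floor.
- carton2_center (a point): Centre of a soap carton, orange with a white band; 58 mm deep (its x) by 54 mm wide (its y) by 68 mm high, about 0.16 kg, standing upright at the start. Two to four of the cartons are present. Flush in the row, its centre is at x = -0.029 in the bay frame, 34 mm above the tray floor.
- carton3_center (a point): Centre of a soap carton, green with a white band; 58 mm deep (its x) by 54 mm wide (its y) by 68 mm high, about 0.16 kg, standing upright at the start. Two to four of the cartons are present. Flush in the row, its centre is at x = -0.029 in the bay frame, 34 mm above the tray floor.
- carton4_center (a point): Centre of a soap carton, red with a yellow band; 58 mm deep (its x) by 54 mm wide (its y) by 68 mm high, about 0.16 kg, standing upright at the start. Two to four of the cartons are present. Flush in the row, its centre is at x = -0.029 in the bay frame, 34 mm above the tray floor.
- ruler_grip (a point): Grip point of the straightedge's yellow handle, 75 mm above its underside; handle 20 mm thick (x), 70 mm long (y), reaching up to 95 mm. Aluminium blade 280 mm long (y), 6 thick, 45 high, its lower edge level with the underside, foot plate 60 by 160 mm; 0.35 kg, stands by itself. x points from the handle to the pushing face.
- ruler_edge (a point): Middle of the straightedge's pushing face, 35 mm ahead (x) of the handle's centre plane and 22 mm above the underside.
- mat_center (a point): Centre of the top of the straightedge's black rubber mat (fixed, its place varies), 100 mm (x) by 320 mm (y), top 3 mm above the counter. The straightedge starts on it, and lies with its length along the mat's y.
- softener: White bottle, 72 mm diameter, 190 mm high, origin under its centre; a bystander.
- mug: White mug, 80 mm diameter, 90 mm high, origin under its centre; a bystander.
- stain_jar: Jar with a red lid, 70 mm diameter, 80 mm high, origin under its centre; a bystander.
There are look-alikes about, which are no part of the job. What is shaped like the part that bears carton4_center but purple is not meant. Of the things that look like the part that bears carton1_center, the smaller one is meant.

How it is judged (in metres and radians):
On the way, in this order (a step that is already met when the one before it is completed fails the run):
1. the pawl lever is flipped to released (value of joint pawl above 0.65 rad), for 0.2 s.
2. the bookend is slid all the way open (value of joint bookend above 0.23 m), for 0.2 s.
3. every carton stands upright on the tray between the end wall and the bookend (x of carton1_center in the frame of bay between -0.135 and -0.015 m and y of carton1_center in the frame of bay between 0.015 and 0.31 m and z of carton1_center in the frame of bay between 0.026 and 0.044 m and angle between each of carton1_center, carton2_center, carton3_center, carton4_center's own z axis and vertical below 0.12 rad and x of carton2_center in the frame of bay between -0.135 and -0.015 m and y of carton2_center in the frame of bay between 0.015 and 0.31 m and z of carton2_center in the frame of bay between 0.026 and 0.044 m and x of carton3_center in the frame of bay between -0.135 and -0.015 m and y of carton3_center in the frame of bay between 0.015 and 0.31 m and z of carton3_center in the frame of bay between 0.026 and 0.044 m and x of carton4_center in the frame of bay between -0.135 and -0.015 m and y of carton4_center in the frame of bay between 0.015 and 0.31 m and z of carton4_center in the frame of bay between 0.026 and 0.044 m), for 0.2 s.
4. all cartons are flush against the fence with the straightedge's face against the row (x of carton1_center in the frame of bay between -0.037 and -0.021 m and y of carton1_center in the frame of bay between 0.018 and 0.31 m and z of carton1_center in the frame of bay between 0.026 and 0.044 m and angle between each of carton1_center, carton2_center, carton3_center, carton4_center's own z axis and vertical below 0.12 rad and (angle between the x axis of carton1_center and the x axis of bay, either way round below 0.12 rad or angle between the x axis of carton1_center and the y axis of bay, either way round below 0.12 rad) and x of carton2_center in the frame of bay between -0.037 and -0.021 m and y of carton2_center in the frame of bay between 0.018 and 0.31 m and z of carton2_center in the frame of bay between 0.026 and 0.044 m and (angle between the x axis of carton2_center and the x axis of bay, either way round below 0.12 rad or angle between the x axis of carton2_center and the y axis of bay, either way round below 0.12 rad) and x of carton3_center in the frame of bay between -0.037 and -0.021 m and y of carton3_center in the frame of bay between 0.018 and 0.31 m and z of carton3_center in the frame of bay between 0.026 and 0.044 m and (angle between the x axis of carton3_center and the x axis of bay, either way round below 0.12 rad or angle between the x axis of carton3_center and the y axis of bay, either way round below 0.12 rad) and x of carton4_center in the frame of bay between -0.037 and -0.021 m and y of carton4_center in the frame of bay between 0.018 and 0.31 m and z of carton4_center in the frame of bay between 0.026 and 0.044 m and (angle between the x axis of carton4_center and the x axis of bay, either way round below 0.12 rad or angle between the x axis of carton4_center and the y axis of bay, either way round below 0.12 rad) and x of ruler_edge in the frame of bay between -0.074 and -0.045 m and y of ruler_edge in the frame of bay between -0.05 and 0.34 m and angle between the x axis of ruler_edge and the x axis of bay, either way round below 0.15 rad), for 0.1 s.
At the end, for the whole second after the job is handed in: All cartons upright on the tray, within 8 mm of flush with the fence and 0.12 rad of square (either side on); bookend face within 13 mm of the end carton; pawl back on its locked side (under 0.35 rad); straightedge on its mat, handle within 40 mm of the mat's centre and 0.25 rad of its length (x of carton1_center in the frame of bay between -0.037 and -0.021 m and y of carton1_center in the frame of bay between 0.018 and 0.31 m and z of carton1_center in the frame of bay between 0.026 and 0.044 m and angle between each of carton1_center, carton2_center, carton3_center, carton4_center's own z axis and vertical below 0.12 rad and (angle between the x axis of carton1_center and the x axis of bay, either way round below 0.12 rad or angle between the x axis of carton1_center and the y axis of bay, either way round below 0.12 rad) and x of carton2_center in the frame of bay between -0.037 and -0.021 m and y of carton2_center in the frame of bay between 0.018 and 0.31 m and z of carton2_center in the frame of bay between 0.026 and 0.044 m and (angle between the x axis of carton2_center and the x axis of bay, either way round below 0.12 rad or angle between the x axis of carton2_center and the y axis of bay, either way round below 0.12 rad) and x of carton3_center in the frame of bay between -0.037 and -0.021 m and y of carton3_center in the frame of bay between 0.018 and 0.31 m and z of carton3_center in the frame of bay between 0.026 and 0.044 m and (angle between the x axis of carton3_center and the x axis of bay, either way round below 0.12 rad or angle between the x axis of carton3_center and the y axis of bay, either way round below 0.12 rad) and x of carton4_center in the frame of bay between -0.037 and -0.021 m and y of carton4_center in the frame of bay between 0.018 and 0.31 m and z of carton4_center in the frame of bay between 0.026 and 0.044 m and (angle between the x axis of carton4_center and the x axis of bay, either way round below 0.12 rad or angle between the x axis of carton4_center and the y axis of bay, either way round below 0.12 rad) and (y of carton1_center in the frame of bookend_tab between -0.047 and -0.025 m or y of carton2_center in the frame of bookend_tab between -0.047 and -0.025 m or y of carton3_center in the frame of bookend_tab between -0.047 and -0.025 m or y of carton4_center in the frame of bookend_tab between -0.047 and -0.025 m) and y of each of carton1_center, carton2_center, carton3_center, carton4_center in the frame of bookend_tab below -0.02 m and value of joint pawl below 0.35 rad and horizontal distance between ruler_grip and mat_center below 0.04 m and height (world z) of ruler_grip between 0.07 and 0.086 m and angle between the y axis of ruler_grip and the y axis of mat_center, either way round below 0.25 rad); the robot touches nothing.
It fails at once if the bottle is shifted or knocked over (distance of softener from where it was at the start of the episode above 0.03 m).
It fails at once if the mug is shifted or knocked over (distance of mug from where it was at the start of the episode above 0.03 m).
It fails at once if the jar is shifted or knocked over (distance of stain_jar from where it was at the start of the episode above 0.03 m).
Of carton1, carton2, carton3, carton4 only 2 to 4 are there at a start; the rules pass over those that are not, and their reading is None.
At some moment in a run one of carton1, carton2, carton3, carton4 may be knocked a few centimetres aside while the robot is not near it.
Once in a run the grip may slacken for a moment while it holds something.
It also fails if it takes over 210 s, if anything falls off the work surface, if the arm or the gripper's body presses on something with over 40 N, if the wrist force passes 120 N, or if a joint passes its speed limit or range.

### The arm

A 6-joint arm with a two-finger parallel gripper is mounted at the origin on the work surface. World frame = base frame: x ahead of the robot, y to its left, z up, the work surface at z = 0. Lengths are in m, angles in degrees, forces in N, time in s.
With the tool pointing down it reaches from about 0.35 to 1 m from the base axis. Payload 7.1 kg.
Tool frame: the origin (TCP) lies midway between the tips of the shut fingers; the grasp point (between the pads) lies 19 mm behind it; z points along the fingers, y is the line along which they close (so a half turn about z gives the same grasp; the last joint's range is limited). The gripper opens to 85 mm and grips with 20 to 120 N. Pads are 22 mm wide; open, the fingers measure 114 mm over their backs; the gripper's body (76 mm by 85 mm) begins 54 mm behind the grasp point. The pads swing forward as they close: fully open they stand 13 mm farther back than shut.
Start: joints at [75.287, 24.242, 93.386, -0, 62.372, -1.089], TCP at [0.147, 0.607, 0.231] pointing down, gripper open.
Joint ranges: [-172.04, 172.04], [-51.8, 120.97], [4.93, 147.93], [-75.15, 255.16], [6.16, 154.13], [-145.62, 145.62]. Speed limits (degrees/s): [136.94, 136.94, 172.46, 180, 180, 180].

### API

Orientations are given as [roll, pitch, yaw] about the fixed x, y, z axes, in that order (R = Rz(yaw) Ry(pitch) Rx(roll)).
In Python, from plant import * gives the robot as it stands. The module is installed in compiled form; this text tells all that it offers.
- The arm moves only by the tool arm_command, never from a script. Its argument "moves" is a list of rows, each an object of numbers: "wx", "wy", "wz": the turn, a rotation vector about the tool's x, y, z in degrees; "x", "y", "z": the shift along the tool's x, y, z in cm; "claw": the closure, from 0 (fully open) to 1 (shut). A call has 1 to 5 rows; each row shifts and turns the commanded pose from where the row before left it, along the tool's axes as they then stand; what a row does not reach is not made up. A row lasts 1/8 s, in which the tool goes at most 62.5 mm and 10.7 degrees, less where a joint would pass 70% of its speed; a pose out of reach is approached as far as the arm can. A call with a gripper value outside its range is refused whole. The fingers move at their own pace and stop on an object; "force" is the grip in N (left out, the last holds). Time passes only in rows, so rows that do not move let the fingers close. It gives the time, the measured TCP pose, the force, the opening and the grip force at its end, in the units of the state.
- get_state(): the state, without advancing time (a new reading comes with each control period).
- snapshot(name): name is "scene" or "top"; returns the picture (480x640x3 uint8, blue, green, red); there is no depth.
- camera_params(name): a dict with "K" (3x3 intrinsics, pixels), "distortion" ([k1, k2, p1, p2, k3] as OpenCV has them; the pictures are not rectified), "R" (3x3) and "t" (3): a world point X has camera coordinates R X + t. Camera axes: x right, y down, z forward; pixel columns grow to the right and rows downward; lengths in m; the calibration is good to about 2 mm. A picture is of the moment at which its call begins. camera_params takes no time and is no camera call.
- hand_in(): hands the job in; it is judged then, once.
The state is a dict: "time_s": time; "joints": joint angles; "joint_vel": joint speeds; "effort": joint torques, N m; "eef_pos": TCP position; "tcp_rot": TCP orientation; "contact_force": force on the tool from outside, world axes, zero at the start; "torque": the same for the moment, N m; "grip_width": opening from 0.0 (shut) to 1.0 (fully open); "grip_force": force on a finger pad.
Only numpy, scipy, OpenCV 4.12 (cv2) and the standard library are available. Lean on these libraries where they do the work, as an engineer would, in place of code of your own. Each camera call takes 0.05 s, during which the arm holds its last target. There are 200 camera calls.

## Working session

There is one attempt and no reset: what is moved stays moved. The work goes in short steps, Python scripts to look and compute and a tool call to move; the robot and the scene stay as the last step left them, time stands still between calls to the robot, and variables do not carry over. Pictures are saved under pics/ and viewed, at most 14 in all, crops included, and the job is handed in when it is done.

Besides the shell and the picture viewer there is one more tool, called by a JSON object that holds its "op" and its "data", one argument or row to a line. arm_command: Moves the arm, as the interface text tells. Its arguments: {"type":"object","properties":{"moves":{"type":"array","items":{"type":"object","properties":{"wx":{"type":"number"},"wy":{"type":"number"},"wz":{"type":"number"},"x":{"type":"number"},"y":{"type":"number"},"z":{"type":"number"},"claw":{"type":"number"}}}},"force":{"type":"number"}},"required":["moves"]}

```bash
mkdir -p pics
cat > h.py <<'E'
from plant import *
import numpy as np, cv2
def cam(n):
    c=camera_params(n); return [np.array(c[k],float) for k in ("K","distortion","R","t")]
def ray(n,px):
    K,d,R,t=cam(n); u=cv2.undistortPoints(np.array(px,float).reshape(-1,1,2),K,d).reshape(-1,2)
    D=np.c_[u,np.ones(len(u))]@R; return -R.T@t,D
def onz(n,px,z):
    C,D=ray(n,px); return C+D*((z-C[2])/D[:,2])[:,None]
def proj(n,X):
    K,d,R,t=cam(n); return cv2.projectPoints(np.array(X,float).reshape(-1,1,3),cv2.Rodrigues(R)[0],t,K,d)[0].reshape(-1,2)
def tri(p1,p2,a="scene",b="top"):
    C1,D1=ray(a,[p1]);C2,D2=ray(b,[p2]);A=np.c_[D1[0],-D2[0]]
    s=np.linalg.lstsq(A,C2-C1,rcond=None)[0];return (C1+s[0]*D1[0]+C2+s[1]*D2[0])/2, np.linalg.norm(C1+s[0]*D1[0]-C2-s[1]*D2[0])
E
python3 - <<'E'
from h import *
for n in("scene","top"):
    cv2.imwrite(f"pics/{n}0.png",snapshot(n)); K,d,R,t=cam(n); print(n,-R.T@t,R[2],K[0,0])
print(get_state())
E
```

```text
scene [1.18009483 0.12534385 1.06693851] [-0.54965403 -0.06693568 -0.83270647] 462.17856670730174
top [0.50255664 0.01979264 1.1419613 ] [ 0.07217583  0.00338663 -0.99738617] 483.89850805038196
{'time_s': 0.1, 'joints': array([ 7.52865534e+01,  2.42799106e+01,  9.34271478e+01, -1.54705375e-03,
        6.23711828e+01, -1.08811517e+00]), 'joint_vel': array([ 0.03958496, -0.07498518, -0.1352962 ,  0.00536379, -0.05027848,
        0.01755646]), 'effort': array([-5.82060079e-05, -5.58426583e+01, -2.82446873e+01,  7.91922525e-05,
        2.99834668e-03, -3.46759293e-05]), 'eef_pos': array([0.14708504, 0.60694405, 0.23062432]), 'tcp_rot': array([-1.79921747e+02, -1.16388214e-04,  1.66375387e+02]), 'contact_force': array([-0.36970764, -0.37757629, -0.10180304]), 'torque': array([-0.03681187,  0.00983617,  0.00910832]), 'grip_force': 0.0, 'grip_width': 0.9966449401586028}
```

View pics/scene0.png

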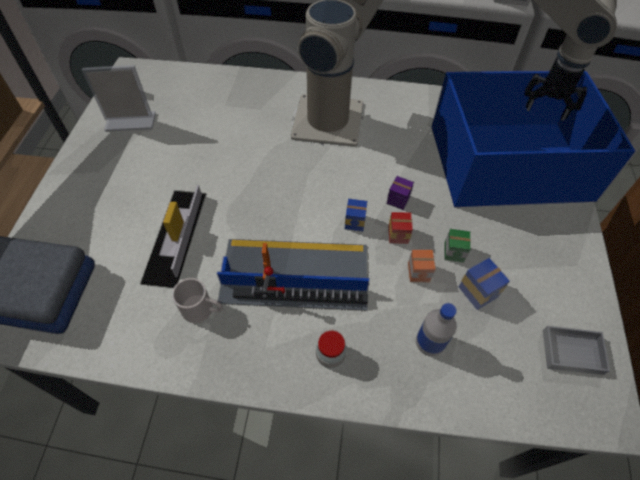

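View pics/top0.png

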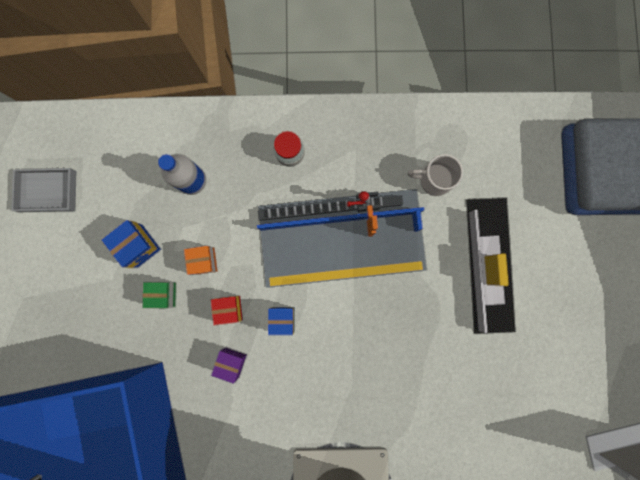

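Run:
```python
from h import *
T=cv2.imread("pics/top0.png");S=cv2.imread("pics/scene0.png")
a=cv2.resize(T[180:295,245:440],None,fx=4,fy=4,interpolation=cv2.INTER_CUBIC)
b=cv2.resize(T[215:390,95:305],None,fx=3.4,fy=3.4,interpolation=cv2.INTER_CUBIC)
cv2.imwrite("pics/c1.png",a);cv2.imwrite("pics/c2.png",b)
hsv=cv2.cvtColor(T,cv2.COLOR_BGR2HSV)
print("nadir",proj("top",[[.5026,.0198,0]]))
for nm,lo,hi in(("blue",105,125),("orange",6,12),("green",50,80),("red",0,5),("purple",130,160)):
    m=cv2.inRange(hsv,(lo,110,50),(hi,255,255)); m[:200]=0;m[:,310:]=0
    n,l,s,c=cv2.connectedComponentsWithStats(cv2.morphologyEx(m,cv2.MORPH_CLOSE,np.ones((7,7))))
    for i in range(1,n):
        if 80<s[i,4]<4000:
            v=hsv[...,2][(l==i)&(m>0)]
            print(nm,s[i],c[i].round(1),cv2.minAreaRect(np.argwhere(l==i)[:,::-1].astype(np.int32)),np.percentile(v,[10,50,90]),onz("top",[c[i]],.068).round(3))
```

```text
nadir [[329.47372923 277.38236375]]
blue [257 219  53  11 304] [283.5 224.2] ((283.14007568359375, 224.295654296875), (5.830890655517578, 52.55862808227539), 83.82982635498047) [ 86.  138.5 154. ] [[0.622 0.121 0.068]]
blue [ 102  221   58   46 1597] [130.5 244.1] ((130.55763244628906, 244.22491455078125), (43.59431838989258, 41.094505310058594), 52.4314079284668) [ 96. 142. 151.] [[0.583 0.465 0.068]]
blue [268 308  25  27 662] [280. 321.] ((280.0, 321.0), (26.0, 24.0), 90.0) [135.2 152.  154. ] [[0.408 0.13  0.068]]
orange [184 246  33  28 717] [199.5 259.8] ((200.00772094726562, 259.56158447265625), (26.667465209960938, 30.388507843017578), 82.87498474121094) [131. 180. 193.] [[0.546 0.309 0.068]]
orange [212 296  30  26 202] [230.6 309.3] ((228.78485107421875, 306.3397521972656), (30.35262680053711, 23.265209197998047), 15.64224624633789) [113.5 140.  150.5] [[0.435 0.239 0.068]]
green [143 283  32  25 739] [158.5 294.6] ((158.5, 295.0), (24.0, 31.0), 90.0) [104.3 114.  120. ] [[0.469 0.401 0.068]]
red [211 296  31  29 747] [225.8 309.5] ((226.18902587890625, 309.70123291015625), (26.393136978149414, 29.595651626586914), 83.6598129272461) [146. 163. 166.] [[0.435 0.25  0.068]]
purple [212 349  34  34 735] [228.5 365. ] ((228.35000610351562, 364.95001220703125), (25.298219680786133, 30.041635513305664), 18.434947967529297) [ 66. 118. 120.] [[0.313 0.244 0.068]]
```

View pics/c1.png

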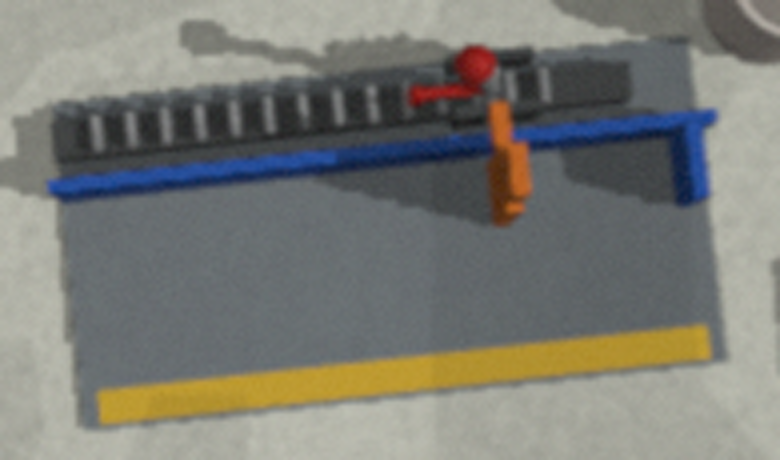

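View pics/c2.png

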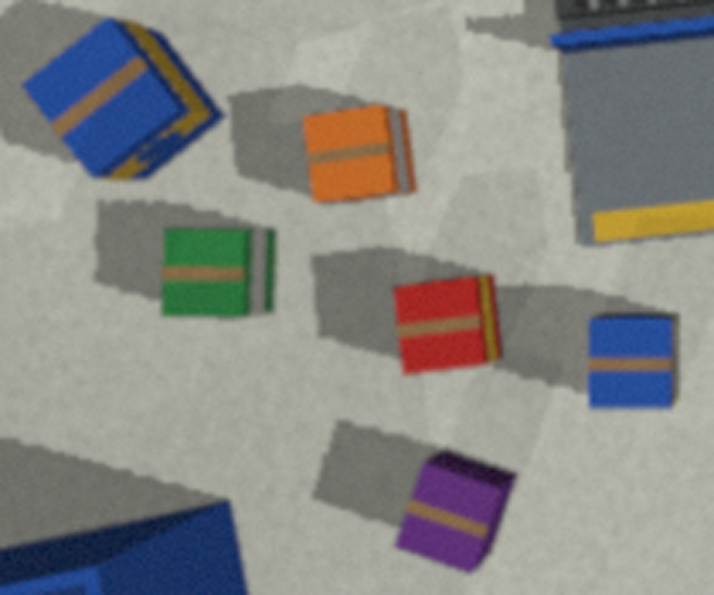

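Small blue carton at (280,321) is carton1, while the big blue box at (130,244) is a decoy. Red at (226,310) is carton4, while purple at (228,365) is a decoy. Orange is at (200,260) and green at (158,295), so all four cartons are present, as the crop confirms. The fence runs from (258,228) to (423,210) with the end wall at its right. The bookend tab is near (372,220), the red ball at (363,196) leans left (locked), and the straightedge is on its mat near (490,265).

```bash
cat >> h.py <<'E'
from scipy.optimize import least_squares
def c2(P,s,o): return np.array(P,float)/s+np.array(o)-0.5+0.5/s
E
python3 - <<'E'
from h import *
T=cv2.imread("pics/top0.png");S=cv2.imread("pics/scene0.png")
q=lambda P:c2(P,3.4,(95,215))
for n,P in dict(blue=[(589,317),(673,317),(673,407),(589,407)],orange=[(303,117),(387,104),(397,193),(315,202)],green=[(165,228),(248,228),(246,317),(163,316)],red=[(395,289),(480,278),(488,363),(404,374)]).items():
    X=onz("top",q(P),.068)[:,:2]
    ux=X[0]-X[3]+X[1]-X[2]; uy=X[0]-X[1]+X[3]-X[2]
    print(n,X.mean(0).round(4),"depth,width",(np.linalg.norm(ux)/2).round(4),(np.linalg.norm(uy)/2).round(4),"yaw",np.degrees([np.arctan2(ux[1],ux[0]),np.arctan2(-uy[0],uy[1])]).round(1))
c=lambda P:c2(P,4,(245,180))
fl=onz("top",c([(83,428),(727,358),(690,38)]),.006)[:,:2]; ref=np.array([(-.135,.36),(-.135,-.02),(.06,-.02)])
fe=onz("top",c([(50,200),(660,132)]),.062)[:,:2]; ew=onz("top",c([(672,135),(681,205)]),.066)[:,:2]
def w(p,r): a=p[2];R=np.array([[np.cos(a),-np.sin(a)],[np.sin(a),np.cos(a)]]);return r@R.T+p[:2]
def inv(p,x): a=p[2];R=np.array([[np.cos(a),-np.sin(a)],[np.sin(a),np.cos(a)]]);return (x-p[:2])@R
f=lambda p:np.r_[(inv(p,fl)-ref).ravel(),inv(p,fe)[:,0],inv(p,ew)[:,1]]
r=least_squares(f,[.6,-.1,0]);p=r.x;print("bay",p[:2].round(4),np.degrees(p[2]).round(2),(r.fun*1000).round(1))
# ball, tab
def blob(I,box,lo,hi):
    h=cv2.cvtColor(I,cv2.COLOR_BGR2HSV);m=cv2.inRange(h,lo,hi);k=np.zeros_like(m);x0,y0,x1,y1=box;k[y0:y1,x0:x1]=1;m*=k
    ys,xs=np.nonzero(m);return m,xs,ys
bt=c([(475,66)])[0]; X=onz("top",[bt],.131)[0];print("ball",X.round(4),"bay",inv(p,X[:2]).round(4))
tt=c([(515,168)])[0];X=onz("top",[tt],.144)[0];print("tab?",X.round(4),"bay",inv(p,X[:2]).round(4))
m,xs,ys=blob(T,(465,190,520,340),(15,130,80),(32,255,255));print("handle px",xs.min(),xs.max(),ys.min(),ys.max())
h=cv2.minAreaRect(np.c_[xs,ys].astype(np.int32));print(h,onz("top",[h[0]],.098))
g=cv2.cvtColor(T,cv2.COLOR_BGR2GRAY);m=cv2.inRange(g,0,40);m[:190]=0;m[345:]=0;m[:,:455]=0;m[:,530:]=0
xs,ys=np.nonzero(m)[::-1];R=cv2.minAreaRect(np.c_[xs,ys].astype(np.int32));b=cv2.boxPoints(R);X=onz("top",b,.003)[:,:2];print("mat",X.round(4).tolist(),X.mean(0))
for nm,px,z in(("softener",(205,185),.0),("jar",(288,143),.08),("mug",(445,172),.09)): print(nm,onz("top",[px],z)[0].round(3))
crop=cv2.resize(T[190:340,455:535],None,fx=3.9,fy=3.9,interpolation=cv2.INTER_CUBIC);d=cv2.resize(S[185:290,135:290],None,fx=3,fy=3,interpolation=cv2.INTER_CUBIC)
o=np.zeros((590,790,3),np.uint8);o[:crop.shape[0],:crop.shape[1]]=crop;o[:d.shape[0],320:320+d.shape[1]]=d;cv2.imwrite("pics/c3.png",o)
E
```

```text
blue [0.408  0.1297] depth,width 0.0579 0.0545 yaw [-0.5 -0.7]
orange [0.5454 0.3129] depth,width 0.0576 0.0552 yaw [7.5 6.7]
green [0.4693 0.4083] depth,width 0.0577 0.055 yaw [-0.9 -1. ]
red [0.4327 0.2528] depth,width 0.0553 0.0556 yaw [5.7 6.7]
bay [ 0.648 -0.173] 5.43 [ 3.3 -2.8  2.7 -2.5 -1.6 -4.2 -2.6 -1.9  4.8  4.6]
ball [ 0.6725 -0.0543  0.131 ] bay [0.0356 0.1159]
tab? [ 0.6166 -0.073   0.144 ] bay [-0.0218  0.1025]
handle px 485 508 253 286
((496.6475830078125, 270.1229553222656), (33.3171501159668, 21.54750633239746), 84.80557250976562) [[ 0.51262238 -0.34194407  0.098     ]]
mat [[0.6811, -0.3094], [0.6855, -0.404], [0.3719, -0.4101], [0.3683, -0.3171]] [ 0.52670434 -0.36015894]
softener [0.728 0.315 0.   ]
jar [0.804 0.108 0.08 ]
mug [ 0.731 -0.239  0.09 ]
```

View pics/c3.png

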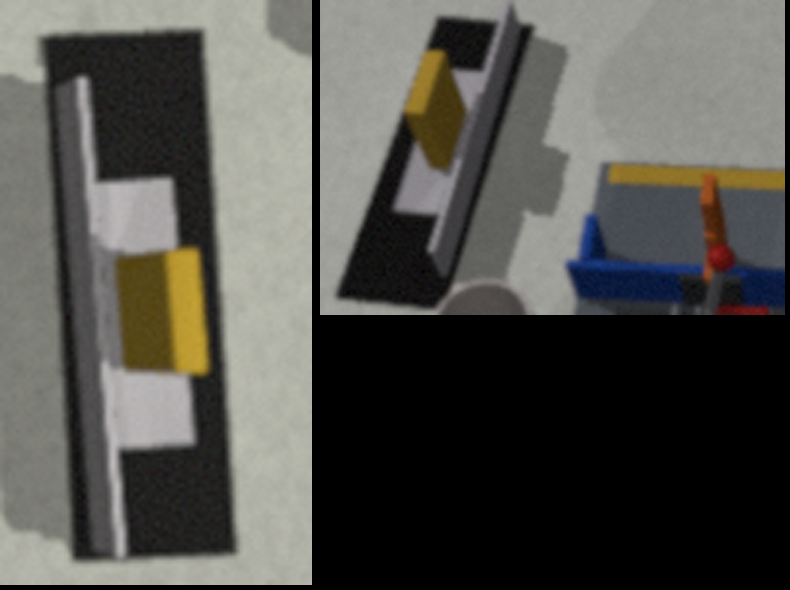

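Run:
```python
from h import *
c=lambda P:c2(P,4,(245,180))
fl=onz("top",c([(83,428),(727,358),(690,38)]),.006)[:,:2]; ref=np.array([(-.135,.36),(-.135,-.02),(.06,-.02)])
fe=onz("top",c([(60,200),(660,135)]),.006)[:,:2]; ew=onz("top",c([(674,140),(681,207)]),.006)[:,:2]
def inv(p,x): a=p[2];R=np.array([[np.cos(a),-np.sin(a)],[np.sin(a),np.cos(a)]]);return (x-p[:2])@R
f=lambda p:np.r_[(inv(p,fl)-ref).ravel(),inv(p,fe)[:,0],inv(p,ew)[:,1]]
r=least_squares(f,[.6,-.1,0]);p=r.x;print("bay",p[:2].round(4),np.degrees(p[2]).round(2),(r.fun*1000).round(1))
for n,P,z in(("ball",(475,66),.131),("tabtop c",(513,168),.144)):
    X=onz("top",c([P]),z)[0];print(n,X.round(4),inv(p,X[:2]).round(4))
H=onz("top",c2([(165,250),(198,247),(209,373),(178,370)],3.9,(455,190)),.098)[:,:2];print("handle",H.round(4).tolist(),H.mean(0).round(4))
B=onz("top",c2([(82,78),(124,556)],3.9,(455,190)),.048)[:,:2];print("blade top",B.round(4).tolist(),np.degrees(np.arctan2(*(B[0]-B[1])[::-1])))
a=p[2];R=np.array([[np.cos(a),-np.sin(a)],[np.sin(a),np.cos(a)]])
for y in(.033,.091,.149,.207): print(y,(p[:2]+R@[-.085,y]).round(4))
print("tab,ball open",(p[:2]+R@[-.023,.295]).round(4)); print(get_state()["time_s"])
```

```text
bay [ 0.6497 -0.1778] 5.04 [-0.3  1.3  1.7  1.6 -2.6  1.2 -0.4  1.6 -2.3 -1.8]
ball [ 0.6725 -0.0543  0.131 ] [0.0336 0.121 ]
tabtop c [ 0.6166 -0.0719  0.144 ] [-0.0236  0.1084]
handle [[0.5481, -0.3439], [0.5495, -0.3625], [0.4796, -0.3659], [0.4815, -0.3487]] [ 0.5147 -0.3553]
blade top [[0.6518, -0.3164], [0.3742, -0.3311]] 3.0209341352020456
0.033 [ 0.5621 -0.1524]
0.091 [ 0.557  -0.0946]
0.149 [ 0.5519 -0.0368]
0.207 [0.5468 0.0209]
tab,ball open [0.6008 0.1141]
0.1
```

{"op": "arm_command", "data": {
  "moves": [
    {"wz": 10, "claw": 1},
    {"wz": 10, "claw": 1},
    {"wz": 10, "claw": 1},
    {"wz": 10, "claw": 1},
    {"wz": 10, "claw": 1}
  ]
}}

```text
schema error: expected keys wx, wy, wz, x, y, z, claw
```

{"op": "arm_command", "data": {
  "moves": [
    {"wx": 0, "wy": 0, "wz": 10.2, "x": 0, "y": 0, "z": -1, "claw": 1},
    {"wx": 0, "wy": 0, "wz": 10.2, "x": 0, "y": 0, "z": -1, "claw": 1},
    {"wx": 0, "wy": 0, "wz": 10.2, "x": 0, "y": 0, "z": -1, "claw": 1},
    {"wx": 0, "wy": 0, "wz": 10.2, "x": 0, "y": 0, "z": -1, "claw": 1},
    {"wx": 0, "wy": 0, "wz": 10.2, "x": 0, "y": 0, "z": -1, "claw": 1}
  ]
}}

```text
time_s: 0.72
eef_pos: [0.1471, 0.6071, 0.2811]
tcp_rot: [-180.0, 0.0, 115.0]
contact_force: [-0.5, 0.6, 0.6]
grip_width: 0.005
grip_force: 0.0
```

{"op": "arm_command", "data": {
  "moves": [
    {"wx": 0, "wy": 0, "wz": 10.2, "x": 0, "y": 0, "z": 0, "claw": 1},
    {"wx": 0, "wy": 0, "wz": 10.2, "x": 0, "y": 0, "z": 0, "claw": 1},
    {"wx": 0, "wy": 0, "wz": 0, "x": 0, "y": 0, "z": 0, "claw": 1}
  ]
}}

```text
time_s: 1.1
eef_pos: [0.1471, 0.6072, 0.2809]
tcp_rot: [-180.0, 0.0, 95.1]
contact_force: [0.8, -0.0, 0.4]
grip_width: -0.002
grip_force: 0.0
```

```bash
cat >> h.py <<'E'
from scipy.spatial.transform import Rotation as Ro
BAY=np.array([.6497,-.1778]);BY=np.radians(5.04)
def b2w(x,y): c,s=np.cos(BY),np.sin(BY);return BAY+[c*x-s*y,s*x+c*y]
def w2b(x,y): c,s=np.cos(BY),np.sin(BY);d=np.array([x,y])-BAY;return np.array([c*d[0]+s*d[1],-s*d[0]+c*d[1]])
def go(P,yaw=None):
    s=get_state();R=Ro.from_euler("xyz",s["tcp_rot"],degrees=True);d=R.inv().apply(np.array(P)-s["eef_pos"])*100
    w=None if yaw is None else np.degrees((R.inv()*Ro.from_euler("xyz",[180,0,yaw],degrees=True)).as_rotvec())
    print("shift cm",d.round(2),"turn",None if w is None else w.round(2))
def st():
    s=get_state();print({k:np.round(s[k],4) for k in("time_s","eef_pos","tcp_rot","contact_force","grip_width","grip_force")},"bay",w2b(*s["eef_pos"][:2]).round(4))
E
python3 -c "
from h import *
st();go([*b2w(.035,.175),.25],95)"
```

```text
{'time_s': np.float64(1.1), 'eef_pos': array([0.1471, 0.6072, 0.2809]), 'tcp_rot': array([-1.799861e+02,  4.240000e-02,  9.506760e+01]), 'contact_force': array([ 0.8086, -0.0325,  0.4222]), 'grip_width': np.float64(-0.0021), 'grip_force': np.float64(0.0)} bay [-0.4317  0.8261]
shift cm [-65.13  46.64   3.13] turn [-0.01  0.04  0.07]
```

{"op": "arm_command", "data": {
  "moves": [
    {"wx": 0, "wy": 0, "wz": 0, "x": -4.3, "y": 3.1, "z": 0, "claw": 1},
    {"wx": 0, "wy": 0, "wz": 0, "x": -4.3, "y": 3.1, "z": 0, "claw": 1},
    {"wx": 0, "wy": 0, "wz": 0, "x": -4.3, "y": 3.1, "z": 0, "claw": 1},
    {"wx": 0, "wy": 0, "wz": 0, "x": -4.3, "y": 3.1, "z": 0, "claw": 1},
    {"wx": 0, "wy": 0, "wz": 0, "x": -4.3, "y": 3.1, "z": 0, "claw": 1}
  ]
}}

```text
time_s: 1.72
eef_pos: [0.3211, 0.4052, 0.2813]
tcp_rot: [180.0, 0.0, 95.2]
contact_force: [1.2, 1.3, -0.8]
grip_width: -0.004
grip_force: 0.0
```

{"op": "arm_command", "data": {
  "moves": [
    {"wx": 0, "wy": 0, "wz": 0, "x": -4.3, "y": 3.1, "z": 0, "claw": 1},
    {"wx": 0, "wy": 0, "wz": 0, "x": -4.3, "y": 3.1, "z": 0, "claw": 1},
    {"wx": 0, "wy": 0, "wz": 0, "x": -4.3, "y": 3.1, "z": 0, "claw": 1},
    {"wx": 0, "wy": 0, "wz": 0, "x": -4.3, "y": 3.1, "z": 0, "claw": 1},
    {"wx": 0, "wy": 0, "wz": 0, "x": -4.3, "y": 3.1, "z": 0, "claw": 1}
  ]
}}

```text
time_s: 2.35
eef_pos: [0.4942, 0.2044, 0.2813]
tcp_rot: [180.0, -0.0, 95.2]
contact_force: [0.5, 0.4, 0.3]
grip_width: -0.001
grip_force: 0.0
```

{"op": "arm_command", "data": {
  "moves": [
    {"wx": 0, "wy": 0, "wz": 0, "x": -4.3, "y": 3.1, "z": 0, "claw": 1},
    {"wx": 0, "wy": 0, "wz": 0, "x": -4.3, "y": 3.1, "z": 0, "claw": 1},
    {"wx": 0, "wy": 0, "wz": 0, "x": -4.3, "y": 3.1, "z": 0, "claw": 1},
    {"wx": 0, "wy": 0, "wz": 0, "x": -4.3, "y": 3.1, "z": 0, "claw": 1},
    {"wx": 0, "wy": 0, "wz": 0, "x": -4.3, "y": 3.1, "z": 0, "claw": 1}
  ]
}}

```text
time_s: 2.98
eef_pos: [0.6673, 0.0037, 0.2811]
tcp_rot: [-180.0, -0.0, 95.2]
contact_force: [0.6, -0.6, 0.8]
grip_width: -0.002
grip_force: 0.0
```

```bash
python3 -c "
from h import *
st();go([*b2w(.035,.175),.118],95)"
```

```text
{'time_s': np.float64(2.975), 'eef_pos': array([0.6673, 0.0037, 0.2811]), 'tcp_rot': array([-1.799833e+02, -9.000000e-03,  9.522200e+01]), 'contact_force': array([ 0.5719, -0.5929,  0.8121]), 'grip_width': np.float64(-0.0022), 'grip_force': np.float64(0.0)} bay [0.0334 0.1792]
shift cm [-0.43  0.16 16.31] turn [-0.02 -0.01  0.22]
```

{"op": "arm_command", "data": {
  "moves": [
    {"wx": 0, "wy": 0, "wz": 0, "x": 0, "y": 0.1, "z": 5.5, "claw": 1},
    {"wx": 0, "wy": 0, "wz": 0, "x": 0, "y": 0, "z": 5.4, "claw": 1},
    {"wx": 0, "wy": 0, "wz": 0, "x": 0, "y": 0, "z": 5.4, "claw": 1},
    {"wx": 0, "wy": 0, "wz": 0, "x": -1.5, "y": 0, "z": 0, "claw": 1},
    {"wx": 0, "wy": 0, "wz": 0, "x": -1.5, "y": 0, "z": 0, "claw": 1}
  ]
}}

```text
time_s: 3.6
eef_pos: [0.6713, -0.0258, 0.1201]
tcp_rot: [179.9, 0.0, 95.1]
contact_force: [-0.5, 0.1, 0.2]
grip_width: 0.002
grip_force: 0.0
```

{"op": "arm_command", "data": {
  "moves": [
    {"wx": 0, "wy": 0, "wz": 0, "x": -1, "y": 0, "z": 0, "claw": 1},
    {"wx": 0, "wy": 0, "wz": 0, "x": -1, "y": 0, "z": 0, "claw": 1},
    {"wx": 0, "wy": 0, "wz": 0, "x": -1, "y": 0, "z": 0, "claw": 1},
    {"wx": 0, "wy": 0, "wz": 0, "x": -1, "y": 0, "z": 0, "claw": 1},
    {"wx": 0, "wy": 0, "wz": 0, "x": -0.7, "y": 0, "z": 0, "claw": 1}
  ]
}}

```text
time_s: 4.22
eef_pos: [0.6741, -0.0721, 0.1184]
tcp_rot: [180.0, 0.0, 95.0]
contact_force: [-0.4, -0.4, -0.4]
grip_width: -0.0
grip_force: 0.0
```

{"op": "arm_command", "data": {
  "moves": [
    {"wx": 0, "wy": 0, "wz": 0, "x": 0, "y": 0, "z": 0, "claw": 1},
    {"wx": 0, "wy": 0, "wz": 0, "x": 3, "y": 0, "z": -2, "claw": 1},
    {"wx": 0, "wy": 0, "wz": 0, "x": 3, "y": 0, "z": -5, "claw": 1},
    {"wx": 0, "wy": 0, "wz": 0, "x": 4, "y": -5, "z": -4, "claw": 1},
    {"wx": 0, "wy": 0, "wz": 0, "x": 4, "y": -5, "z": -2, "claw": 1}
  ]
}}

```text
time_s: 4.85
eef_pos: [0.575, 0.0521, 0.2419]
tcp_rot: [179.8, -0.0, 95.0]
contact_force: [0.7, 0.8, 0.4]
grip_width: -0.002
grip_force: 0.0
```

Run:
```python
from h import *
st()
T=snapshot("top");cv2.imwrite("pics/t1.png",cv2.resize(T[180:295,245:440],None,fx=4,fy=4,interpolation=cv2.INTER_CUBIC))
```

```text
{'time_s': np.float64(4.85), 'eef_pos': array([0.575 , 0.0521, 0.2419]), 'tcp_rot': array([ 1.798306e+02, -9.200000e-03,  9.497930e+01]), 'contact_force': array([0.6801, 0.7826, 0.3965]), 'grip_width': np.float64(-0.0018), 'grip_force': np.float64(0.0)} bay [-0.0542  0.2355]
```

View pics/t1.png

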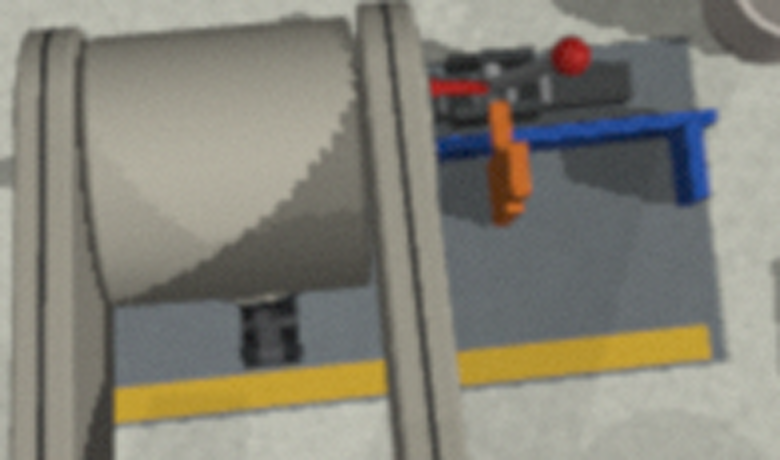

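The ball is now at crop (571,56), leaning towards the end wall, so the pawl is released. The tab has not moved.

{"op": "arm_command", "data": {
  "moves": [
    {"wx": 0, "wy": 0, "wz": 0, "x": -5.6, "y": 0.9, "z": 0, "claw": 1},
    {"wx": 0, "wy": 0, "wz": 0, "x": -5.7, "y": 0.9, "z": 0, "claw": 1},
    {"wx": 0, "wy": 0, "wz": 0, "x": -5.7, "y": 1, "z": 0, "claw": 1},
    {"wx": 0, "wy": 0, "wz": 0, "x": 0, "y": 0, "z": 6.1, "claw": 1},
    {"wx": 0, "wy": 0, "wz": 0, "x": 0, "y": 0, "z": 6.1, "claw": 1}
  ]
}}

```text
time_s: 5.52
eef_pos: [0.6184, -0.117, 0.1173]
tcp_rot: [179.9, 0.0, 94.9]
contact_force: [-0.1, -0.2, -0.1]
grip_width: 0.002
grip_force: 0.0
```

{"op": "arm_command", "data": {
  "moves": [
    {"wx": 0, "wy": 0, "wz": 0, "x": 1, "y": 0, "z": 0, "claw": 1},
    {"wx": 0, "wy": 0, "wz": 0, "x": 1, "y": 0, "z": 0, "claw": 1},
    {"wx": 0, "wy": 0, "wz": 0, "x": 1, "y": 0, "z": 0, "claw": 1},
    {"wx": 0, "wy": 0, "wz": 0, "x": 2, "y": 0, "z": 0, "claw": 1},
    {"wx": 0, "wy": 0, "wz": 0, "x": 2, "y": 0, "z": 0, "claw": 1}
  ]
}}

```text
time_s: 6.15
eef_pos: [0.6133, -0.0465, 0.121]
tcp_rot: [179.7, 0.2, 95.0]
contact_force: [0.7, -7.8, -3.3]
grip_width: 0.002
grip_force: 3.6
```

{"op": "arm_command", "data": {
  "moves": [
    {"wx": 0, "wy": 0, "wz": 0, "x": 2.5, "y": 0, "z": 0, "claw": 1},
    {"wx": 0, "wy": 0, "wz": 0, "x": 2.5, "y": 0, "z": 0, "claw": 1},
    {"wx": 0, "wy": 0, "wz": 0, "x": 2.5, "y": 0, "z": 0, "claw": 1},
    {"wx": 0, "wy": 0, "wz": 0, "x": 2.5, "y": 0, "z": 0, "claw": 1},
    {"wx": 0, "wy": 0, "wz": 0, "x": 2, "y": 0, "z": 0, "claw": 1}
  ]
}}

```text
time_s: 6.78
eef_pos: [0.6021, 0.0738, 0.1209]
tcp_rot: [179.8, 0.1, 95.1]
contact_force: [-0.6, -7.5, -1.9]
grip_width: -0.004
grip_force: 3.6
```

{"op": "arm_command", "data": {
  "moves": [
    {"wx": 0, "wy": 0, "wz": 0, "x": 1, "y": 0, "z": 0, "claw": 1},
    {"wx": 0, "wy": 0, "wz": 0, "x": 0.7, "y": 0, "z": 0, "claw": 1},
    {"wx": 0, "wy": 0, "wz": 0, "x": 0, "y": 0, "z": 0, "claw": 1}
  ]
}}

```text
time_s: 7.15
eef_pos: [0.6009, 0.0912, 0.1205]
tcp_rot: [179.8, -0.0, 95.0]
contact_force: [-0.8, 0.8, 0.4]
grip_width: 0.0
grip_force: 0.0
```

```bash
python3 -c "
from h import *
st()"
```

```text
{'time_s': np.float64(7.15), 'eef_pos': array([0.6009, 0.0912, 0.1205]), 'tcp_rot': array([ 1.797748e+02, -2.160000e-02,  9.503390e+01]), 'contact_force': array([-0.7876,  0.8302,  0.4133]), 'grip_width': np.float64(0.0005), 'grip_force': np.float64(0.0)} bay [-0.025   0.2722]
```

{"op": "arm_command", "data": {
  "moves": [
    {"wx": 0, "wy": 0, "wz": 0, "x": 0.4, "y": 0, "z": 0, "claw": 1},
    {"wx": 0, "wy": 0, "wz": 0, "x": 0.3, "y": 0, "z": 0, "claw": 1}
  ]
}}

```text
time_s: 7.4
eef_pos: [0.6004, 0.0967, 0.1199]
tcp_rot: [179.8, 0.1, 95.0]
contact_force: [-0.0, -7.1, 4.6]
grip_width: -0.003
grip_force: 3.1
```

{"op": "arm_command", "data": {
  "moves": [
    {"wx": 0, "wy": 0, "wz": 0, "x": 0.2, "y": 0, "z": 0, "claw": 1}
  ]
}}

```text
time_s: 7.52
eef_pos: [0.6002, 0.0984, 0.1198]
tcp_rot: [179.8, 0.1, 95.0]
contact_force: [0.8, -16.2, 5.7]
grip_width: 0.003
grip_force: 7.6
```

{"op": "arm_command", "data": {
  "moves": [
    {"wx": 0, "wy": 0, "wz": 0, "x": 0.2, "y": 0, "z": 0, "claw": 1}
  ]
}}

```text
time_s: 7.65
eef_pos: [0.6002, 0.0985, 0.1198]
tcp_rot: [179.8, 0.3, 95.1]
contact_force: [2.2, -23.8, 6.3]
grip_width: 0.001
grip_force: 11.7
```

{"op": "arm_command", "data": {
  "moves": [
    {"wx": 0, "wy": 0, "wz": 0, "x": -2, "y": -1, "z": 0, "claw": 1},
    {"wx": 0, "wy": 0, "wz": 0, "x": 0, "y": -3, "z": -5, "claw": 1},
    {"wx": 0, "wy": 0, "wz": 2.5, "x": 1, "y": -5, "z": -2, "claw": 0},
    {"wx": 0, "wy": 0, "wz": 3, "x": 1, "y": -6, "z": 0, "claw": 0},
    {"wx": 0, "wy": 0, "wz": 0, "x": 0, "y": 0, "z": 0, "claw": 0}
  ]
}}

```text
time_s: 8.28
eef_pos: [0.4445, 0.0905, 0.188]
tcp_rot: [-179.8, -0.0, 89.5]
contact_force: [-0.3, 0.1, 0.7]
grip_width: 0.636
grip_force: 0.0
```

```bash
cat >> h.py <<'E'
C0=dict(blue=((105,125),(280,321)),orange=((6,14),(195,260)),green=((50,80),(155,295)),red=((0,6),(224,310)))
def cartons():
    """top-camera colour blobs (whole), centroid; compare to start"""
    T=snapshot("top");h=cv2.cvtColor(T,cv2.COLOR_BGR2HSV)
    for nm,((lo,hi),_) in C0.items():
        m=cv2.morphologyEx(cv2.inRange(h,(lo,110,50),(hi,255,255)),cv2.MORPH_CLOSE,np.ones((5,5)))
        n,l,s,c=cv2.connectedComponentsWithStats(m)
        for i in range(1,n):
            if 350<s[i,4]<1000: print(nm,s[i],c[i].round(1),cv2.minAreaRect(np.argwhere(l==i)[:,::-1].astype(np.int32))[1:])
    return T
E
python3 - <<'E'
from h import *
cartons();st();go([.408,.1297,.16],89.4)
E
```

```text
blue [288 208 136  23 928] [364.7 217.3] ((22.0, 135.0), 90.0)
orange [184 246  33  28 768] [200.  259.7] ((26.667465209960938, 30.01640510559082), 82.87498474121094)
green [143 283  26  25 481] [155.6 294.7] ((25.0, 24.0), 0.0)
red [274 131  27  27 571] [287.1 144.4] ((26.0, 26.0), 90.0)
{'time_s': np.float64(8.325), 'eef_pos': array([0.4479, 0.0907, 0.1887]), 'tcp_rot': array([ 1.799783e+02, -3.680000e-02,  8.951490e+01]), 'contact_force': array([ 0.7128, -0.6088,  0.3027]), 'grip_width': np.float64(0.7215), 'grip_force': np.float64(0.0)} bay [-0.1774  0.2852]
shift cm [ 3.86 -4.02  2.87] turn [ 0.02 -0.04  0.11]
```

{"op": "arm_command", "data": {
  "moves": [
    {"wx": 0, "wy": 0, "wz": 0, "x": 3.9, "y": -4, "z": 2.4, "claw": 0},
    {"wx": 0, "wy": 0, "wz": 0, "x": 0, "y": 0, "z": 3, "claw": 0},
    {"wx": 0, "wy": 0, "wz": 0, "x": 0, "y": 0, "z": 0, "claw": 0}
  ]
}}

```text
time_s: 8.7
eef_pos: [0.4098, 0.1301, 0.133]
tcp_rot: [-179.9, 0.0, 89.5]
contact_force: [0.6, 0.6, -0.4]
grip_width: 0.997
grip_force: 0.0
```

Run:
```python
from h import *
st();go([.408,.1297,.025],89.4)
S=snapshot("scene");cv2.imwrite("pics/s1.png",cv2.resize(S[130:330,290:530],None,fx=3,fy=3,interpolation=cv2.INTER_CUBIC))
```

```text
{'time_s': np.float64(8.7), 'eef_pos': array([0.4098, 0.1301, 0.133 ]), 'tcp_rot': array([-1.798577e+02,  2.860000e-02,  8.951440e+01]), 'contact_force': array([ 0.5522,  0.5989, -0.3511]), 'grip_width': np.float64(0.9967), 'grip_force': np.float64(0.0)} bay [-0.2119  0.3278]
shift cm [-0.04 -0.15 10.8 ] turn [-0.14  0.03  0.11]
```

View pics/s1.png

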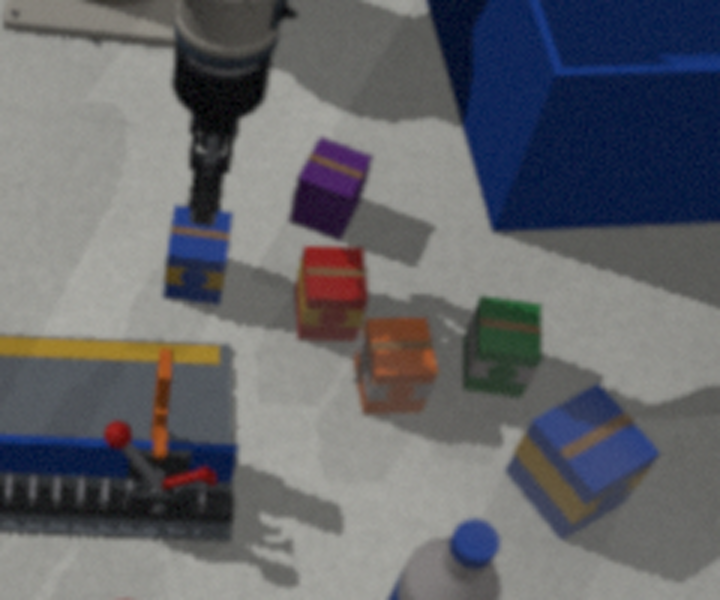

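The gripper is straight above the small blue carton at crop (200,255), and the bookend stands open at the left end of the fence.

{"op": "arm_command", "data": {
  "moves": [
    {"wx": 0, "wy": 0, "wz": 0, "x": 0, "y": -0.1, "z": 5.4, "claw": 0},
    {"wx": 0, "wy": 0, "wz": 0, "x": 0, "y": 0, "z": 5.3, "claw": 0},
    {"wx": 0, "wy": 0, "wz": 0, "x": 0, "y": 0, "z": 0, "claw": 0.5},
    {"wx": 0, "wy": 0, "wz": 0, "x": 0, "y": 0, "z": 0, "claw": 0.5},
    {"wx": 0, "wy": 0, "wz": 0, "x": 0, "y": 0, "z": 0, "claw": 0.5}
  ],
  "force": 50
}}

```text
time_s: 9.38
eef_pos: [0.4111, 0.1305, 0.0295]
tcp_rot: [179.7, -0.1, 89.5]
contact_force: [0.9, -0.4, -2.3]
grip_width: 0.667
grip_force: 54.2
```

Run:
```python
from h import *
st();go([*b2w(-.085,.035),.07],95)
```

```text
{'time_s': np.float64(9.375), 'eef_pos': array([0.4111, 0.1305, 0.0295]), 'tcp_rot': array([ 1.797259e+02, -8.190000e-02,  8.945560e+01]), 'contact_force': array([ 0.9316, -0.3523, -2.2651]), 'grip_width': np.float64(0.6671), 'grip_force': np.float64(54.2186)} bay [-0.2106  0.3281]
shift cm [-27.94  15.37  -4.02] turn [ 0.28 -0.07 -5.54]
```

{"op": "arm_command", "data": {
  "moves": [
    {"wx": 0, "wy": 0, "wz": -5.5, "x": 0, "y": 0, "z": -4, "claw": 0.5},
    {"wx": 0, "wy": 0, "wz": 0, "x": -4.9, "y": 2.1, "z": 0, "claw": 0.5},
    {"wx": 0, "wy": 0, "wz": 0, "x": -4.9, "y": 2.1, "z": 0, "claw": 0.5},
    {"wx": 0, "wy": 0, "wz": 0, "x": -4.9, "y": 2.1, "z": 0, "claw": 0.5},
    {"wx": 0, "wy": 0, "wz": 0, "x": -4.9, "y": 2.1, "z": 0, "claw": 0.5}
  ]
}}

```text
time_s: 10.0
eef_pos: [0.5117, -0.0598, 0.0698]
tcp_rot: [179.7, 0.1, 95.0]
contact_force: [1.1, 1.1, -2.1]
grip_width: 0.671
grip_force: 55.1
```

{"op": "arm_command", "data": {
  "moves": [
    {"wx": 0, "wy": 0, "wz": 0, "x": -4.9, "y": 2.1, "z": 0, "claw": 0.5},
    {"wx": 0, "wy": 0, "wz": 0, "x": -4.8, "y": 2.1, "z": 0, "claw": 0.5},
    {"wx": 0, "wy": 0, "wz": 0, "x": 0, "y": 0, "z": 0, "claw": 0.5}
  ]
}}

```text
time_s: 10.38
eef_pos: [0.5634, -0.1547, 0.0702]
tcp_rot: [179.6, 0.2, 94.8]
contact_force: [-0.3, 0.4, -1.5]
grip_width: 0.676
grip_force: 55.0
```

Run:
```python
from h import *
st();go([*b2w(-.085,.035),.0360],95)
```

```text
{'time_s': np.float64(10.375), 'eef_pos': array([ 0.5634, -0.1547,  0.0702]), 'tcp_rot': array([1.796015e+02, 1.722000e-01, 9.477100e+01]), 'contact_force': array([-0.252 ,  0.363 , -1.4892]), 'grip_width': np.float64(0.676), 'grip_force': np.float64(55.0251)} bay [-0.084   0.0306]
shift cm [ 0.45 -0.13  3.42] turn [ 0.4   0.17 -0.23]
```

{"op": "arm_command", "data": {
  "moves": [
    {"wx": 0, "wy": 0, "wz": 0, "x": 0.4, "y": 0, "z": 1.9, "claw": 0.5},
    {"wx": 0, "wy": 0, "wz": 0, "x": 0, "y": 0, "z": 1.4, "claw": 0.5},
    {"wx": 0, "wy": 0, "wz": 0, "x": 0, "y": 0, "z": 0.1, "claw": 0.5},
    {"wx": 0, "wy": 0, "wz": 0, "x": 0, "y": 0, "z": 0, "claw": 0},
    {"wx": 0, "wy": 0, "wz": 0, "x": 0, "y": 0, "z": 0, "claw": 0}
  ]
}}

```text
time_s: 11.0
eef_pos: [0.5592, -0.146, 0.0326]
tcp_rot: [-179.9, -0.0, 95.0]
contact_force: [0.0, 0.4, 0.6]
grip_width: 1.0
grip_force: 0.0
```

{"op": "arm_command", "data": {
  "moves": [
    {"wx": 0, "wy": 0, "wz": 0, "x": 0, "y": 0, "z": 0, "claw": 0},
    {"wx": 0, "wy": 0, "wz": 0, "x": 0, "y": 0, "z": -6, "claw": 0},
    {"wx": 0, "wy": 0, "wz": 0, "x": 0, "y": 0, "z": -6, "claw": 0},
    {"wx": 0, "wy": 0, "wz": 0, "x": 5.9, "y": -1.3, "z": 0, "claw": 0},
    {"wx": 0, "wy": 0, "wz": 0, "x": 5.9, "y": -1.3, "z": 0, "claw": 0}
  ]
}}

```text
time_s: 11.62
eef_pos: [0.5236, -0.0309, 0.154]
tcp_rot: [179.9, 0.0, 94.9]
contact_force: [0.2, 1.0, -0.8]
grip_width: 1.003
grip_force: 0.0
```

{"op": "arm_command", "data": {
  "moves": [
    {"wx": 0, "wy": 0, "wz": 0, "x": 5.9, "y": -1.3, "z": 0, "claw": 0},
    {"wx": 0, "wy": 0, "wz": 0, "x": 5.9, "y": -1.3, "z": 0, "claw": 0},
    {"wx": 0, "wy": 0, "wz": 0, "x": 5.9, "y": -1.3, "z": 0, "claw": 0},
    {"wx": 0, "wy": 0, "wz": 0, "x": 5.9, "y": -1.3, "z": 0, "claw": 0},
    {"wx": 0, "wy": 0, "wz": -1, "x": 5.9, "y": -1.3, "z": 0, "claw": 0}
  ]
}}

```text
time_s: 12.25
eef_pos: [0.4323, 0.2585, 0.1531]
tcp_rot: [180.0, -0.0, 96.0]
contact_force: [1.8, 0.1, 0.2]
grip_width: 1.0
grip_force: 0.0
```

Run:
```python
from h import *
st();go([.4327,.2528,.026],96.2)
T=snapshot("top");S=snapshot("scene")
o=np.zeros((600,800,3),np.uint8)
o[:300]=cv2.resize(T[180:292,130:429],(800,300),interpolation=cv2.INTER_CUBIC);o[300:]=cv2.resize(S[190:303,180:480],(800,300),interpolation=cv2.INTER_CUBIC)
cv2.imwrite("pics/t2.png",o);cartons()
```

```text
{'time_s': np.float64(12.25), 'eef_pos': array([0.4323, 0.2585, 0.1531]), 'tcp_rot': array([ 1.799782e+02, -5.700000e-03,  9.600100e+01]), 'contact_force': array([1.8392, 0.0756, 0.208 ]), 'grip_width': np.float64(0.9997), 'grip_force': np.float64(0.0)} bay [-0.1782  0.4537]
shift cm [-0.57 -0.02 12.71] turn [ 0.02 -0.01 -0.2 ]
blue [288 208 136  23 930] [364.4 217.3] ((22.0, 135.0), 90.0)
blue [390 237  27  28 554] [402.9 250.7] ((25.951412200927734, 24.847097396850586), 83.6598129272461)
orange [184 265  34  25 525] [201.8 275.2] ((25.401735305786133, 30.4105281829834), 79.69515228271484)
red [274 131  27  27 568] [287.1 144.4] ((26.0, 26.0), 90.0)
red [211 296  31  29 706] [225.1 309.9] ((26.282703399658203, 29.485219955444336), 83.6598129272461)
```

View pics/t2.png

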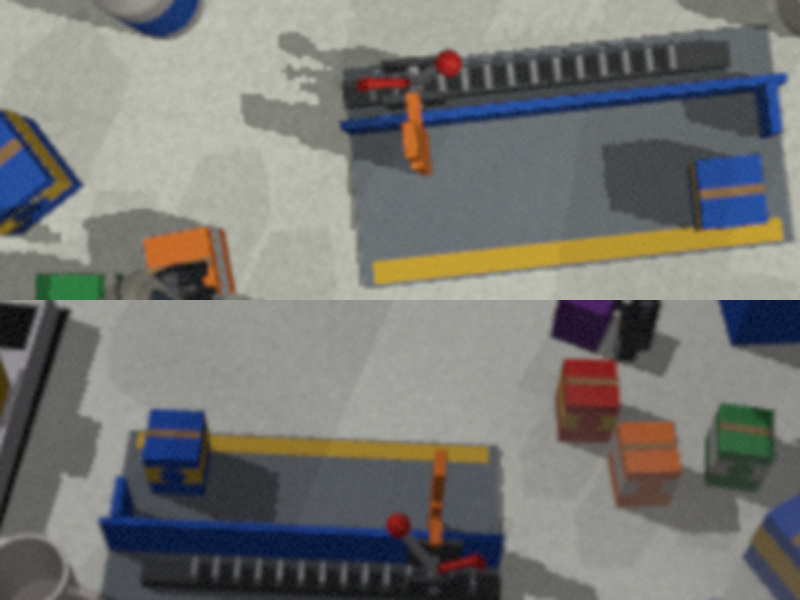

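Blue stands on the tray at about (403,251). The orange carton has been knocked towards the robot: its top edge is now at row 265, previously 246. Red is unchanged at (225,310).

{"op": "arm_command", "data": {
  "moves": [
    {"wx": 0, "wy": 0, "wz": -0.2, "x": -0.6, "y": 0, "z": 4.2, "claw": 0},
    {"wx": 0, "wy": 0, "wz": 0, "x": 0, "y": 0, "z": 4.2, "claw": 0},
    {"wx": 0, "wy": 0, "wz": 0, "x": 0, "y": 0, "z": 4.2, "claw": 0},
    {"wx": 0, "wy": 0, "wz": 0, "x": 0, "y": 0, "z": 0, "claw": 0.5},
    {"wx": 0, "wy": 0, "wz": 0, "x": 0, "y": 0, "z": 0, "claw": 0.5}
  ]
}}

```text
time_s: 13.02
eef_pos: [0.4343, 0.2502, 0.028]
tcp_rot: [180.0, -0.0, 96.1]
contact_force: [-0.9, -0.9, -1.4]
grip_width: 0.673
grip_force: 54.0
```

{"op": "arm_command", "data": {
  "moves": [
    {"wx": 0, "wy": 0, "wz": 0, "x": 0, "y": 0, "z": 0, "claw": 0.5},
    {"wx": 0, "wy": 0, "wz": 1.2, "x": 0, "y": 0, "z": -4, "claw": 0.5}
  ]
}}

```text
time_s: 13.28
eef_pos: [0.4326, 0.2499, 0.0668]
tcp_rot: [-179.8, 0.1, 94.9]
contact_force: [0.4, 0.1, -2.4]
grip_width: 0.675
grip_force: 54.7
```

Run:
```python
from h import *
st();go([*b2w(-.085,.095),.036],95)
a=onz("top",[(402.9,250.7)],.074)[0];print(w2b(*a[:2]))
P=np.c_[130+np.array([693,762,769,700])/2.6756, 180+np.array([161,155,221,228])/2.6786]-.3
a=onz("top",P,.074);print([w2b(*q[:2]).round(4) for q in a])
```

```text
{'time_s': np.float64(13.275), 'eef_pos': array([0.4326, 0.2499, 0.0668]), 'tcp_rot': array([-1.798216e+02,  8.060000e-02,  9.494230e+01]), 'contact_force': array([ 0.3669,  0.0839, -2.3671]), 'grip_width': np.float64(0.6749), 'grip_force': np.float64(54.6964)} bay [-0.1787  0.4451]
shift cm [-34.99   9.44   3.1 ] turn [-0.18  0.08 -0.06]
[-0.08731258  0.0422424 ]
[array([-0.0601,  0.0708]), array([-0.061 ,  0.0133]), array([-0.1158,  0.0139]), array([-0.1157,  0.0712])]
```

{"op": "arm_command", "data": {
  "moves": [
    {"wx": 0, "wy": 0, "wz": 0, "x": -5.8, "y": 1.6, "z": 0, "claw": 0.5},
    {"wx": 0, "wy": 0, "wz": 0, "x": -5.8, "y": 1.6, "z": 0, "claw": 0.5},
    {"wx": 0, "wy": 0, "wz": 0, "x": -5.8, "y": 1.6, "z": 0, "claw": 0.5},
    {"wx": 0, "wy": 0, "wz": 0, "x": -5.8, "y": 1.6, "z": 0, "claw": 0.5},
    {"wx": 0, "wy": 0, "wz": 0, "x": -5.8, "y": 1.6, "z": 0, "claw": 0.5}
  ]
}}

```text
time_s: 13.9
eef_pos: [0.5399, -0.0334, 0.0688]
tcp_rot: [179.8, 0.0, 95.0]
contact_force: [0.7, 1.1, -1.7]
grip_width: 0.669
grip_force: 57.5
```

{"op": "arm_command", "data": {
  "moves": [
    {"wx": 0, "wy": 0, "wz": 0, "x": -5, "y": 1.4, "z": 0, "claw": 0.5},
    {"wx": 0, "wy": 0, "wz": 0, "x": 0, "y": 0, "z": 0, "claw": 0.5},
    {"wx": 0, "wy": 0, "wz": 0, "x": 0, "y": 0, "z": 0, "claw": 0.5}
  ]
}}

```text
time_s: 14.28
eef_pos: [0.5567, -0.0799, 0.0679]
tcp_rot: [180.0, -0.0, 94.9]
contact_force: [-0.7, 0.6, -2.3]
grip_width: 0.669
grip_force: 57.6
```

Run:
```python
from h import *
st();go([*b2w(-.085,.098),.0350],95)
```

```text
{'time_s': np.float64(14.275), 'eef_pos': array([ 0.5567, -0.0799,  0.0679]), 'tcp_rot': array([ 1.799654e+02, -1.100000e-03,  9.492820e+01]), 'contact_force': array([-0.7088,  0.5719, -2.3022]), 'grip_width': np.float64(0.6695), 'grip_force': np.float64(57.5633)} bay [-0.084   0.1057]
shift cm [-0.77 -0.1   3.29] turn [ 0.03 -0.   -0.07]
```

{"op": "arm_command", "data": {
  "moves": [
    {"wx": 0, "wy": 0, "wz": 0, "x": -0.6, "y": 0, "z": 1.8, "claw": 0.5},
    {"wx": 0, "wy": 0, "wz": 0, "x": 0, "y": 0, "z": 1.4, "claw": 0.5},
    {"wx": 0, "wy": 0, "wz": 0, "x": 0, "y": 0, "z": 0.1, "claw": 0.5},
    {"wx": 0, "wy": 0, "wz": 0, "x": 0, "y": 0, "z": 0, "claw": 0},
    {"wx": 0, "wy": 0, "wz": 0, "x": 0, "y": 0, "z": 0, "claw": 0}
  ]
}}

```text
time_s: 14.9
eef_pos: [0.5572, -0.0854, 0.0335]
tcp_rot: [-180.0, -0.0, 95.0]
contact_force: [0.3, 0.4, -0.0]
grip_width: 0.999
grip_force: 0.0
```

{"op": "arm_command", "data": {
  "moves": [
    {"wx": 0, "wy": 0, "wz": 0, "x": 0, "y": 0, "z": 0, "claw": 0},
    {"wx": 0, "wy": 0, "wz": 0, "x": 0, "y": 0, "z": -6, "claw": 0},
    {"wx": 0, "wy": 0, "wz": 0, "x": 0, "y": 0, "z": -6, "claw": 0},
    {"wx": 0, "wy": 0, "wz": 0, "x": 6, "y": -0.5, "z": 0, "claw": 0},
    {"wx": 0, "wy": 0, "wz": 0, "x": 6, "y": -0.5, "z": 0, "claw": 0}
  ]
}}

```text
time_s: 15.52
eef_pos: [0.5375, 0.0336, 0.1553]
tcp_rot: [179.8, 0.0, 94.8]
contact_force: [0.8, 1.1, -0.3]
grip_width: 1.001
grip_force: 0.0
```

Run:
```python
from h import *
st();T=cartons();cv2.imwrite("pics/t3.png",cv2.resize(T[230:330,120:260],None,fx=5,fy=5,interpolation=cv2.INTER_CUBIC))
```

```text
{'time_s': np.float64(15.525), 'eef_pos': array([0.5375, 0.0336, 0.1553]), 'tcp_rot': array([1.798404e+02, 3.300000e-03, 9.484640e+01]), 'contact_force': array([ 0.8218,  1.0938, -0.2771]), 'grip_width': np.float64(1.0009), 'grip_force': np.float64(0.0)} bay [-0.0932  0.2204]
blue [288 208 136  23 864] [367.7 216.9] ((22.0, 135.0), 90.0)
blue [390 237  27  28 562] [402.9 250.7] ((25.997177124023438, 24.653501510620117), 83.2901611328125)
orange [184 265  34  29 778] [199.9 278.8] ((26.16897201538086, 30.6533260345459), 79.3803482055664)
green [143 283  25  25 482] [155.6 294.7] ((24.0, 24.0), 90.0)
red [274 131  27  27 570] [287.1 144.4] ((26.0, 26.0), 90.0)
red [364 239  24  27 561] [375.3 251.9] ((25.71215057373047, 21.909650802612305), 84.80557250976562)
```

View pics/t3.png

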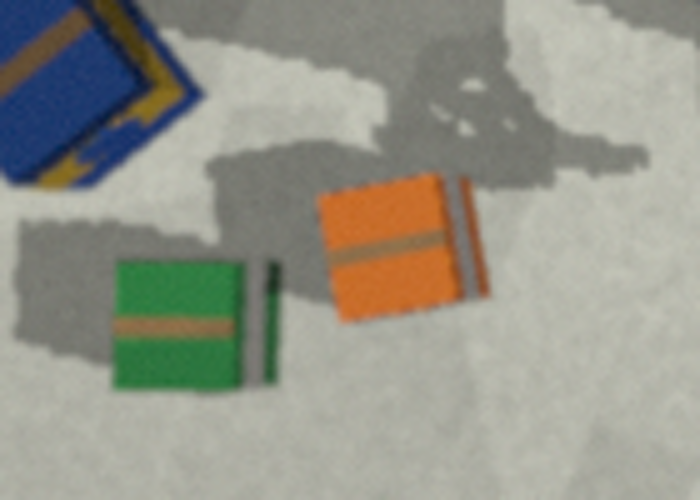

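Orange is at crop corners (317,195), (437,174), (462,300) and (340,322). Green at (113–242, 261–390) is unchanged.

Run:
```python
from h import *
for P in ([(317,195),(437,174),(462,300),(340,322)],[(118,261),(243,262),(235,390),(113,388)]):
    X=onz("top",c2(P,5,(120,230)),.068)[:,:2];ux=X[0]-X[3]+X[1]-X[2]; uy=X[0]-X[1]+X[3]-X[2]
    y=np.degrees([np.arctan2(ux[1],ux[0]),np.arctan2(-uy[0],uy[1])]);print(X.mean(0),y); go([*X.mean(0),.026],90+y.mean()); print(w2b(*X.mean(0)))
for px in((402.9,250.7),(375.3,251.9)): print(w2b(*onz("top",[px],.074)[0][:2]))
```

```text
[0.50272793 0.31347846] [10.99344426  9.2791508 ]
shift cm [27.54 -0.83 12.93] turn [ 0.01 -0.14 -5.1 ]
[-0.10324442  0.50229066]
[0.46948583 0.40841742] [-2.51308212 -1.31107861]
shift cm [37.29 -3.31 12.95] turn [-0.01 -0.14  6.95]
[-0.12801749  0.59978291]
[-0.08731258  0.0422424 ]
[-0.08368162  0.10327033]
```

{"op": "arm_command", "data": {
  "moves": [
    {"wx": 0, "wy": 0, "wz": 0, "x": 5.5, "y": -0.2, "z": 0, "claw": 0},
    {"wx": 0, "wy": 0, "wz": 0, "x": 5.5, "y": -0.2, "z": 0, "claw": 0},
    {"wx": 0, "wy": 0, "wz": 0, "x": 5.5, "y": -0.2, "z": 0, "claw": 0},
    {"wx": 0, "wy": 0, "wz": 0, "x": 5.5, "y": -0.1, "z": 0, "claw": 0},
    {"wx": 0, "wy": 0, "wz": -5.1, "x": 5.5, "y": -0.1, "z": 0, "claw": 0}
  ]
}}

```text
time_s: 16.2
eef_pos: [0.5048, 0.3078, 0.1541]
tcp_rot: [180.0, -0.0, 100.2]
contact_force: [0.2, 0.2, 0.8]
grip_width: 1.0
grip_force: 0.0
```

{"op": "arm_command", "data": {
  "moves": [
    {"wx": 0, "wy": 0, "wz": 0, "x": 0, "y": 0, "z": 3, "claw": 0},
    {"wx": 0, "wy": 0, "wz": 0, "x": 0, "y": 0, "z": 0, "claw": 0}
  ]
}}

```text
time_s: 16.45
eef_pos: [0.5033, 0.3057, 0.1222]
tcp_rot: [-179.8, 0.1, 100.2]
contact_force: [-0.1, -1.0, -0.7]
grip_width: 0.997
grip_force: 0.0
```

Run:
```python
from h import *
st();go([.5027,.3135,.026],100.1)
```

```text
{'time_s': np.float64(16.45), 'eef_pos': array([0.5033, 0.3057, 0.1222]), 'tcp_rot': array([-1.797530e+02,  9.300000e-02,  1.001519e+02]), 'contact_force': array([-0.0682, -1.0314, -0.7239]), 'grip_width': np.float64(0.9965), 'grip_force': np.float64(0.0)} bay [-0.1033  0.4945]
shift cm [0.79 0.12 9.61] turn [-0.25  0.09  0.05]
```

{"op": "arm_command", "data": {
  "moves": [
    {"wx": 0, "wy": 0, "wz": 0, "x": 0.8, "y": 0.1, "z": 4.8, "claw": 0},
    {"wx": 0, "wy": 0, "wz": 0, "x": 0, "y": 0, "z": 4.8, "claw": 0},
    {"wx": 0, "wy": 0, "wz": 0, "x": 0, "y": 0, "z": 0, "claw": 0.5},
    {"wx": 0, "wy": 0, "wz": 0, "x": 0, "y": 0, "z": 0, "claw": 0.5},
    {"wx": 0, "wy": 0, "wz": 0, "x": 0, "y": 0, "z": 0, "claw": 0.5}
  ]
}}

```text
time_s: 17.08
eef_pos: [0.5063, 0.3146, 0.0304]
tcp_rot: [179.8, -0.1, 100.0]
contact_force: [0.5, 0.5, -2.2]
grip_width: 0.675
grip_force: 54.5
```

{"op": "arm_command", "data": {
  "moves": [
    {"wx": 0, "wy": 0, "wz": 5.1, "x": 0, "y": 0, "z": -4, "claw": 0.5},
    {"wx": 0, "wy": 0, "wz": 0, "x": -5, "y": 0.3, "z": 0, "claw": 0.5},
    {"wx": 0, "wy": 0, "wz": 0, "x": -6, "y": 0.3, "z": 0, "claw": 0.5},
    {"wx": 0, "wy": 0, "wz": 0, "x": -6, "y": 0.3, "z": 0, "claw": 0.5},
    {"wx": 0, "wy": 0, "wz": 0, "x": -6, "y": 0.3, "z": 0, "claw": 0.5}
  ]
}}

```text
time_s: 17.7
eef_pos: [0.5373, 0.0852, 0.0699]
tcp_rot: [179.9, -0.1, 95.0]
contact_force: [-1.4, 9.8, -1.7]
grip_width: 0.672
grip_force: 57.2
```

{"op": "arm_command", "data": {
  "moves": [
    {"wx": 0, "wy": 0, "wz": 0, "x": -6, "y": 0.3, "z": 0, "claw": 0.5},
    {"wx": 0, "wy": 0, "wz": 0, "x": -4.9, "y": 0.3, "z": 0, "claw": 0.5},
    {"wx": 0, "wy": 0, "wz": 0, "x": 0, "y": 0, "z": 0, "claw": 0.5},
    {"wx": 0, "wy": 0, "wz": 0, "x": 0, "y": 0, "z": 0, "claw": 0.5}
  ]
}}

```text
time_s: 18.2
eef_pos: [0.5525, -0.0216, 0.0691]
tcp_rot: [179.9, 0.0, 94.9]
contact_force: [1.2, 0.1, -1.5]
grip_width: 0.672
grip_force: 57.5
```

Run:
```python
from h import *
st();go([*b2w(-.085,.163),.0350],95)
```

```text
{'time_s': np.float64(18.2), 'eef_pos': array([ 0.5525, -0.0216,  0.0691]), 'tcp_rot': array([1.799161e+02, 6.000000e-04, 9.493260e+01]), 'contact_force': array([ 1.218 ,  0.1106, -1.5311]), 'grip_width': np.float64(0.6724), 'grip_force': np.float64(57.5005)} bay [-0.0831  0.1641]
shift cm [-0.11 -0.19  3.41] turn [ 0.08  0.   -0.07]
```

{"op": "arm_command", "data": {
  "moves": [
    {"wx": 0, "wy": 0, "wz": 0, "x": 0, "y": -0.1, "z": 1.8, "claw": 0.5},
    {"wx": 0, "wy": 0, "wz": 0, "x": 0, "y": 0, "z": 1.5, "claw": 0.5},
    {"wx": 0, "wy": 0, "wz": 0, "x": 0, "y": 0, "z": 0.1, "claw": 0.5},
    {"wx": 0, "wy": 0, "wz": 0, "x": 0, "y": 0, "z": 0, "claw": 0},
    {"wx": 0, "wy": 0, "wz": 0, "x": 0, "y": 0, "z": 0, "claw": 0}
  ]
}}

```text
time_s: 18.82
eef_pos: [0.5508, -0.0216, 0.0332]
tcp_rot: [-179.9, -0.0, 95.0]
contact_force: [-0.7, 0.2, -0.4]
grip_width: 0.998
grip_force: 0.0
```

{"op": "arm_command", "data": {
  "moves": [
    {"wx": 0, "wy": 0, "wz": 0, "x": 0, "y": 0, "z": 0, "claw": 0},
    {"wx": 0, "wy": 0, "wz": 0, "x": 0, "y": 0, "z": -6, "claw": 0},
    {"wx": 0, "wy": 0, "wz": 0, "x": 0, "y": 0, "z": -6, "claw": 0},
    {"wx": 0, "wy": 0, "wz": 0, "x": 6, "y": -3, "z": 0, "claw": 0},
    {"wx": 0, "wy": 0, "wz": 0, "x": 6, "y": -3, "z": 0, "claw": 0}
  ]
}}

```text
time_s: 19.45
eef_pos: [0.4857, 0.0852, 0.155]
tcp_rot: [179.9, -0.0, 94.8]
contact_force: [0.2, 0.3, -0.6]
grip_width: 1.001
grip_force: 0.0
```

{"op": "arm_command", "data": {
  "moves": [
    {"wx": 0, "wy": 0, "wz": 0, "x": 6, "y": 0, "z": 0, "claw": 0},
    {"wx": 0, "wy": 0, "wz": 0, "x": 6, "y": 0, "z": 0, "claw": 0},
    {"wx": 0, "wy": 0, "wz": 2, "x": 6, "y": 0, "z": 0, "claw": 0},
    {"wx": 0, "wy": 0, "wz": 3, "x": 6, "y": 0, "z": 0, "claw": 0},
    {"wx": 0, "wy": 0, "wz": 2, "x": 6, "y": 0, "z": 0, "claw": 0}
  ]
}}

```text
time_s: 20.08
eef_pos: [0.4665, 0.3856, 0.1539]
tcp_rot: [-180.0, 0.0, 87.9]
contact_force: [0.6, -0.4, -0.0]
grip_width: 0.997
grip_force: 0.0
```

Run:
```python
from h import *
st();go([.4694,.4084,.026],88.1)
T=cartons();S=snapshot("scene")
o=np.zeros((600,800,3),np.uint8)
o[:300]=cv2.resize(T[180:292,130:429],(800,300),interpolation=cv2.INTER_CUBIC);o[300:]=cv2.resize(S[190:303,210:510],(800,300),interpolation=cv2.INTER_CUBIC)
cv2.imwrite("pics/t4.png",o)
```

```text
{'time_s': np.float64(20.075), 'eef_pos': array([0.4665, 0.3856, 0.1539]), 'tcp_rot': array([-1.799988e+02,  7.900000e-03,  8.792050e+01]), 'contact_force': array([ 0.5526, -0.4232, -0.035 ]), 'grip_width': np.float64(0.9974), 'grip_force': np.float64(0.0)} bay [-0.133   0.5773]
shift cm [ 2.29  0.21 12.79] turn [-0.    0.01 -0.18]
blue [359 208  65  23 516] [398.2 215.1] ((22.0, 64.0), 90.0)
blue [257 215  96  15 546] [304.4 222. ] ((6.00136661529541, 95.31163787841797), 83.8844985961914)
blue [390 237  27  28 556] [402.9 250.6] ((26.17227554321289, 24.736665725708008), 83.6598129272461)
green [143 283  25  25 482] [155.8 294.7] ((24.0, 24.0), 90.0)
red [274 131  27  27 570] [287.1 144.4] ((26.0, 26.0), 90.0)
red [362 239  28  27 634] [375.3 251.9] ((25.870967864990234, 25.074939727783203), 84.2894058227539)
```

View pics/t4.png

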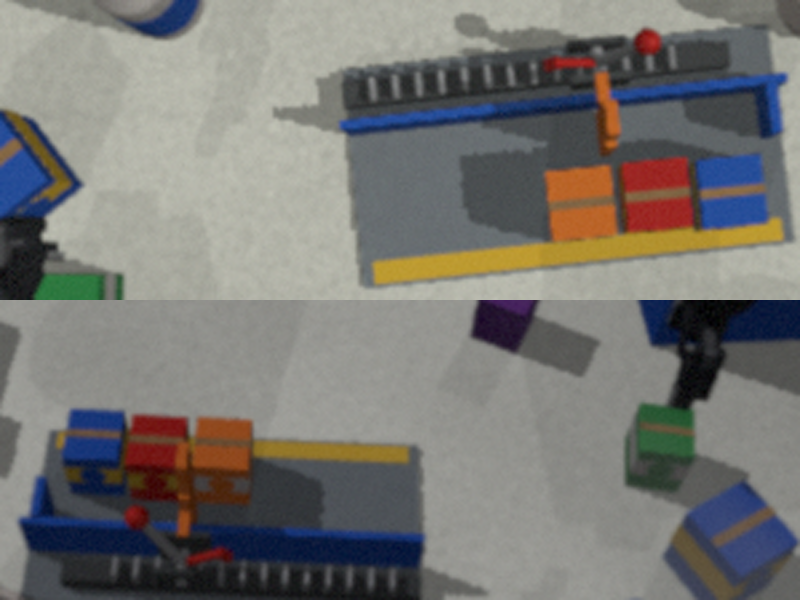

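The bookend was dragged back when I passed with orange: its tab is now at crop (608,105). I'll reopen it after placing green. Blue, red and orange stand in a row on the tray.

{"op": "arm_command", "data": {
  "moves": [
    {"wx": 0, "wy": 0, "wz": 0, "x": 2.1, "y": 0.2, "z": 3, "claw": 0},
    {"wx": 0, "wy": 0, "wz": 0, "x": 0, "y": 0, "z": 0, "claw": 0},
    {"wx": 0, "wy": 0, "wz": 0, "x": 0, "y": 0, "z": 0, "claw": 0}
  ]
}}

```text
time_s: 20.55
eef_pos: [0.4697, 0.4038, 0.1242]
tcp_rot: [-180.0, 0.0, 88.0]
contact_force: [-0.6, 0.6, 0.5]
grip_width: 1.001
grip_force: 0.0
```

Run:
```python
from h import *
st();go([.4694,.4084,.026],88.1)
P=np.c_[130+np.array([545,611,617,552])/2.6756, 180+np.array([171,165,236,241])/2.6786]-.3
a=onz("top",P,.074);print([w2b(*q[:2]).round(4) for q in a])
P=np.c_[130+np.array([608])/2.6756, 180+np.array([105])/2.6786]-.3
print("tab",w2b(*onz("top",P,.144)[0][:2]))
```

```text
{'time_s': np.float64(20.55), 'eef_pos': array([0.4697, 0.4038, 0.1242]), 'tcp_rot': array([-1.799745e+02,  3.680000e-02,  8.797000e+01]), 'contact_force': array([-0.5852,  0.6412,  0.5059]), 'grip_width': np.float64(1.0008), 'grip_force': np.float64(0.0)} bay [-0.1282  0.5952]
shift cm [ 0.46 -0.04  9.82] turn [-0.03  0.04 -0.13]
[array([-0.0558,  0.1935]), array([-0.0564,  0.1387]), array([-0.1152,  0.14  ]), array([-0.1138,  0.1937])]
tab [-0.01460925  0.14065177]
```

{"op": "arm_command", "data": {
  "moves": [
    {"wx": 0, "wy": 0, "wz": 0, "x": 0.4, "y": 0, "z": 4.8, "claw": 0},
    {"wx": 0, "wy": 0, "wz": 0, "x": 0, "y": 0, "z": 5, "claw": 0},
    {"wx": 0, "wy": 0, "wz": 0, "x": 0, "y": 0, "z": 0, "claw": 0.5},
    {"wx": 0, "wy": 0, "wz": 0, "x": 0, "y": 0, "z": 0, "claw": 0.5},
    {"wx": 0, "wy": 0, "wz": 0, "x": 0, "y": 0, "z": 0, "claw": 0.5}
  ]
}}

```text
time_s: 21.18
eef_pos: [0.4713, 0.4094, 0.0286]
tcp_rot: [179.8, -0.1, 88.0]
contact_force: [0.5, 0.2, -1.0]
grip_width: 0.675
grip_force: 54.2
```

{"op": "arm_command", "data": {
  "moves": [
    {"wx": 0, "wy": 0, "wz": -6.9, "x": 0, "y": 0, "z": -4, "claw": 0.5},
    {"wx": 0, "wy": 0, "wz": 0, "x": -5, "y": 0.4, "z": 0, "claw": 0.5},
    {"wx": 0, "wy": 0, "wz": 0, "x": -6, "y": 0.4, "z": 0, "claw": 0.5},
    {"wx": 0, "wy": 0, "wz": 0, "x": -6, "y": 0.4, "z": 0, "claw": 0.5},
    {"wx": 0, "wy": 0, "wz": 0, "x": -6, "y": 0.4, "z": 0, "claw": 0.5}
  ]
}}

```text
time_s: 21.8
eef_pos: [0.5066, 0.1794, 0.068]
tcp_rot: [179.8, -0.0, 94.9]
contact_force: [1.6, 0.3, -2.0]
grip_width: 0.672
grip_force: 54.8
```

{"op": "arm_command", "data": {
  "moves": [
    {"wx": 0, "wy": 0, "wz": 0, "x": -6, "y": 0.7, "z": 0, "claw": 0.5},
    {"wx": 0, "wy": 0, "wz": 0, "x": -5, "y": 0.7, "z": 0, "claw": 0.5},
    {"wx": 0, "wy": 0, "wz": 0, "x": -3, "y": 0.7, "z": 0, "claw": 0.5},
    {"wx": 0, "wy": 0, "wz": 0, "x": 0, "y": 0, "z": 0, "claw": 0.5},
    {"wx": 0, "wy": 0, "wz": 0, "x": 0, "y": 0, "z": 0, "claw": 0.5}
  ]
}}

```text
time_s: 22.42
eef_pos: [0.5386, 0.0433, 0.0671]
tcp_rot: [179.9, -0.0, 94.9]
contact_force: [0.3, 0.3, -2.2]
grip_width: 0.674
grip_force: 54.8
```

Run:
```python
from h import *
st();go([*b2w(-.086,.225),.0350],95)
```

```text
{'time_s': np.float64(22.425), 'eef_pos': array([0.5386, 0.0433, 0.0671]), 'tcp_rot': array([ 1.799096e+02, -5.800000e-03,  9.485460e+01]), 'contact_force': array([ 0.2792,  0.3056, -2.2204]), 'grip_width': np.float64(0.6744), 'grip_force': np.float64(54.8011)} bay [-0.0912  0.23  ]
shift cm [-0.5   0.52  3.21] turn [ 0.09 -0.01 -0.15]
```

{"op": "arm_command", "data": {
  "moves": [
    {"wx": 0, "wy": 0, "wz": 0, "x": -0.5, "y": 0.3, "z": 1.7, "claw": 0.5},
    {"wx": 0, "wy": 0, "wz": 0, "x": 0, "y": 0, "z": 1.4, "claw": 0.5},
    {"wx": 0, "wy": 0, "wz": 0, "x": 0, "y": 0, "z": 0.1, "claw": 0.5},
    {"wx": 0, "wy": 0, "wz": 0, "x": 0, "y": 0, "z": 0, "claw": 0},
    {"wx": 0, "wy": 0, "wz": 0, "x": 0, "y": 0, "z": 0, "claw": 0}
  ]
}}

```text
time_s: 23.05
eef_pos: [0.5413, 0.0386, 0.0335]
tcp_rot: [-179.9, -0.0, 94.9]
contact_force: [-0.9, -0.7, 0.1]
grip_width: 1.002
grip_force: 0.0
```

{"op": "arm_command", "data": {
  "moves": [
    {"wx": 0, "wy": 0, "wz": 0, "x": 0, "y": 0, "z": 0, "claw": 0},
    {"wx": 0, "wy": 0, "wz": 0, "x": 0, "y": 0, "z": -6, "claw": 0},
    {"wx": 0, "wy": 0, "wz": 0, "x": 0, "y": 0, "z": -6, "claw": 0},
    {"wx": 0, "wy": 0, "wz": 0, "x": 0, "y": 0, "z": -3, "claw": 1},
    {"wx": 0, "wy": 0, "wz": 0, "x": 0, "y": 0, "z": 0, "claw": 1}
  ]
}}

```text
time_s: 23.68
eef_pos: [0.5434, 0.0384, 0.1868]
tcp_rot: [179.7, 0.0, 94.9]
contact_force: [0.3, 0.5, 0.3]
grip_width: 0.605
grip_force: 0.0
```

{"op": "arm_command", "data": {
  "moves": [
    {"wx": 0, "wy": 0, "wz": 0, "x": -5, "y": 0, "z": 0, "claw": 1},
    {"wx": 0, "wy": 0, "wz": 0, "x": -5, "y": 0, "z": 0, "claw": 1},
    {"wx": 0, "wy": 0, "wz": 0, "x": -3.5, "y": 3, "z": 0, "claw": 1},
    {"wx": 0, "wy": 0, "wz": 0, "x": 0, "y": 3.2, "z": 0, "claw": 1},
    {"wx": 0, "wy": 0, "wz": 0, "x": 0, "y": 0, "z": 0, "claw": 1}
  ]
}}

```text
time_s: 24.3
eef_pos: [0.6158, -0.0913, 0.1823]
tcp_rot: [-179.9, -0.0, 94.8]
contact_force: [-0.5, 0.4, -0.2]
grip_width: -0.001
grip_force: 0.0
```

Run:
```python
from h import *
st();go([*b2w(-.025,.095),.12],95)
T=snapshot("top");S=snapshot("scene")
o=np.zeros((600,800,3),np.uint8)
o[:300]=cv2.resize(T[180:292,130:429],(800,300),interpolation=cv2.INTER_CUBIC);o[300:]=cv2.resize(S[190:303,210:510],(800,300),interpolation=cv2.INTER_CUBIC)
cv2.imwrite("pics/t5.png",o)
```

```text
{'time_s': np.float64(24.3), 'eef_pos': array([ 0.6158, -0.0913,  0.1823]), 'tcp_rot': array([-1.799409e+02, -2.300000e-02,  9.484050e+01]), 'contact_force': array([-0.4782,  0.3954, -0.2117]), 'grip_width': np.float64(-0.0005), 'grip_force': np.float64(0.0)} bay [-0.0262  0.0891]
shift cm [0.59 0.12 6.23] turn [-0.06 -0.02 -0.16]
```

View pics/t5.png

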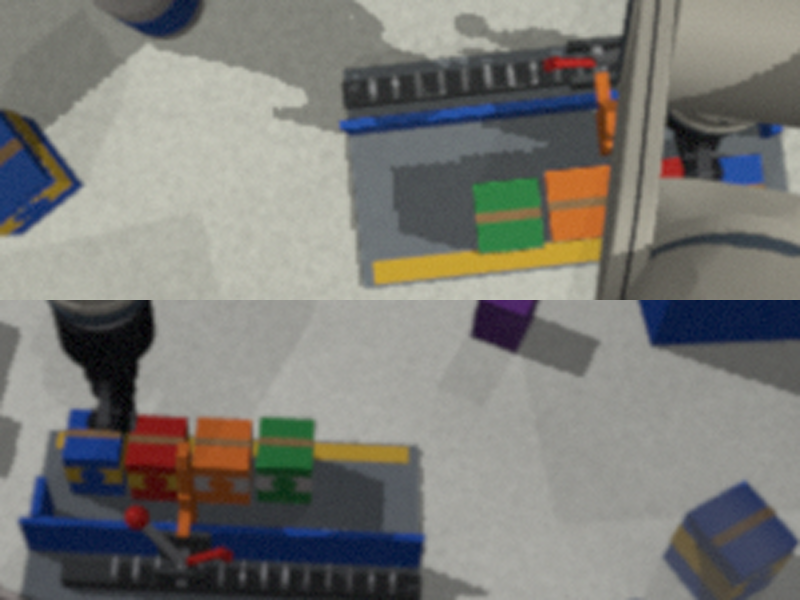

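All four cartons stand in a row, with green at top crop (508,215). The finger is on the end-wall side of the tab at (605,110), so I can reopen the bookend.

{"op": "arm_command", "data": {
  "moves": [
    {"wx": 0, "wy": 0, "wz": 0, "x": 0, "y": 0, "z": 3.1, "claw": 1},
    {"wx": 0, "wy": 0, "wz": 0, "x": 0, "y": 0, "z": 3.1, "claw": 1},
    {"wx": 0, "wy": 0, "wz": 0, "x": 1.2, "y": 0, "z": 0, "claw": 1},
    {"wx": 0, "wy": 0, "wz": 0, "x": 1.2, "y": 0, "z": 0, "claw": 1},
    {"wx": 0, "wy": 0, "wz": 0, "x": 1.2, "y": 0, "z": 0, "claw": 1}
  ]
}}

```text
time_s: 25.02
eef_pos: [0.6123, -0.0545, 0.1234]
tcp_rot: [179.9, 0.1, 94.9]
contact_force: [0.2, -7.8, -0.5]
grip_width: 0.002
grip_force: 3.4
```

{"op": "arm_command", "data": {
  "moves": [
    {"wx": 0, "wy": 0, "wz": 0, "x": 2, "y": 0, "z": 0, "claw": 1},
    {"wx": 0, "wy": 0, "wz": 0, "x": 2.5, "y": 0, "z": 0, "claw": 1},
    {"wx": 0, "wy": 0, "wz": 0, "x": 2.5, "y": 0, "z": 0, "claw": 1},
    {"wx": 0, "wy": 0, "wz": 0, "x": 2.5, "y": 0, "z": 0, "claw": 1},
    {"wx": 0, "wy": 0, "wz": 0, "x": 2.5, "y": 0, "z": 0, "claw": 1}
  ]
}}

```text
time_s: 25.65
eef_pos: [0.6012, 0.0646, 0.1234]
tcp_rot: [180.0, 0.1, 94.9]
contact_force: [-1.8, -7.9, 2.6]
grip_width: -0.0
grip_force: 3.8
```

{"op": "arm_command", "data": {
  "moves": [
    {"wx": 0, "wy": 0, "wz": 0, "x": 1.7, "y": 0, "z": 0, "claw": 1},
    {"wx": 0, "wy": 0, "wz": 0, "x": 0.8, "y": 0, "z": 0, "claw": 1},
    {"wx": 0, "wy": 0, "wz": 0, "x": 0.4, "y": 0, "z": 0, "claw": 1}
  ]
}}

```text
time_s: 26.02
eef_pos: [0.5985, 0.0937, 0.1233]
tcp_rot: [-180.0, 0.1, 95.0]
contact_force: [-2.8, -6.3, 3.4]
grip_width: 0.002
grip_force: 3.1
```

{"op": "arm_command", "data": {
  "moves": [
    {"wx": 0, "wy": 0, "wz": 0, "x": 0.4, "y": 0, "z": 0, "claw": 1}
  ]
}}

```text
time_s: 26.15
eef_pos: [0.5982, 0.0973, 0.1234]
tcp_rot: [-180.0, 0.1, 94.9]
contact_force: [-2.8, -6.0, 4.1]
grip_width: -0.003
grip_force: 3.1
```

```bash
python3 -c "
from h import *
st()"
```

```text
{'time_s': np.float64(26.15), 'eef_pos': array([0.5982, 0.0973, 0.1234]), 'tcp_rot': array([-1.799784e+02,  9.010000e-02,  9.494370e+01]), 'contact_force': array([-2.8205, -6.0438,  4.1365]), 'grip_width': np.float64(-0.003), 'grip_force': np.float64(3.1266)} bay [-0.0271  0.2785]
```

{"op": "arm_command", "data": {
  "moves": [
    {"wx": 0, "wy": 0, "wz": 0, "x": -2, "y": 0, "z": 0, "claw": 1},
    {"wx": 0, "wy": 0, "wz": 0, "x": 0, "y": -2, "z": -5, "claw": 1},
    {"wx": 0, "wy": 0, "wz": 0, "x": -3, "y": -3, "z": -4, "claw": 1},
    {"wx": 0, "wy": 0, "wz": 0, "x": -6, "y": -1, "z": 0, "claw": 1},
    {"wx": 0, "wy": 0, "wz": 0, "x": -6, "y": -1, "z": 0, "claw": 1}
  ]
}}

```text
time_s: 26.78
eef_pos: [0.5438, -0.0798, 0.2139]
tcp_rot: [179.8, 0.1, 94.9]
contact_force: [0.9, -0.1, -0.5]
grip_width: 0.0
grip_force: 0.0
```

{"op": "arm_command", "data": {
  "moves": [
    {"wx": 0, "wy": 0, "wz": 0, "x": -6, "y": -1, "z": 0, "claw": 1},
    {"wx": 0, "wy": 0, "wz": 0, "x": -6, "y": -1, "z": 0, "claw": 1},
    {"wx": 0, "wy": 0, "wz": 0, "x": -6, "y": -1, "z": 0, "claw": 1},
    {"wx": 0, "wy": 0, "wz": 0, "x": -6, "y": -1, "z": 0, "claw": 1},
    {"wx": 0, "wy": 0, "wz": 0, "x": -3.3, "y": -1.3, "z": 0, "claw": 1}
  ]
}}

```text
time_s: 27.4
eef_pos: [0.5135, -0.3582, 0.213]
tcp_rot: [179.9, 0.1, 94.8]
contact_force: [-0.3, 0.7, -0.0]
grip_width: 0.0
grip_force: 0.0
```

{"op": "arm_command", "data": {
  "moves": [
    {"wx": 0, "wy": 0, "wz": -10, "x": 0, "y": 0, "z": 0, "claw": 1},
    {"wx": 0, "wy": 0, "wz": -10, "x": 0, "y": 0, "z": 0, "claw": 1},
    {"wx": 0, "wy": 0, "wz": -10, "x": 0, "y": 0, "z": 0, "claw": 1},
    {"wx": 0, "wy": 0, "wz": -10, "x": 0, "y": 0, "z": 0, "claw": 1},
    {"wx": 0, "wy": 0, "wz": -10, "x": 0, "y": 0, "z": 0, "claw": 0.2}
  ]
}}

```text
time_s: 28.02
eef_pos: [0.5138, -0.3552, 0.2128]
tcp_rot: [180.0, 0.1, 145.2]
contact_force: [0.3, 0.8, -0.4]
grip_width: 0.201
grip_force: 0.0
```

{"op": "arm_command", "data": {
  "moves": [
    {"wx": 0, "wy": 0, "wz": -10, "x": 0, "y": 0, "z": 0, "claw": 0.2},
    {"wx": 0, "wy": 0, "wz": -10, "x": 0, "y": 0, "z": 0, "claw": 0.2},
    {"wx": 0, "wy": 0, "wz": -10, "x": 0, "y": 0, "z": 0, "claw": 0.2},
    {"wx": 0, "wy": 0, "wz": -8, "x": 0, "y": 0, "z": 0, "claw": 0.2},
    {"wx": 0, "wy": 0, "wz": 0, "x": 0, "y": 0, "z": 0, "claw": 0.2}
  ]
}}

```text
time_s: 28.65
eef_pos: [0.5138, -0.355, 0.2127]
tcp_rot: [-180.0, 0.1, -177.2]
contact_force: [-0.7, -0.4, -0.2]
grip_width: 0.799
grip_force: 0.0
```

Run:
```python
from h import *
st();go([.5147,-.3553,.06],183);print(get_state()["joints"])
```

```text
{'time_s': np.float64(28.65), 'eef_pos': array([ 0.5138, -0.355 ,  0.2127]), 'tcp_rot': array([-1.799590e+02,  5.760000e-02, -1.772168e+02]), 'contact_force': array([-0.6604, -0.4213, -0.1533]), 'grip_width': np.float64(0.799), 'grip_force': np.float64(0.0)} bay [-0.1509 -0.1646]
shift cm [-0.07 -0.02 15.27] turn [-0.04  0.06 -0.22]
[-3.57380612e+01  2.53622341e+01  9.43252892e+01  4.30372862e-03
  6.02418844e+01 -1.28523384e+02]
```

{"op": "arm_command", "data": {
  "moves": [
    {"wx": 0, "wy": 0, "wz": 0, "x": -0.1, "y": 0, "z": 5.5, "claw": 0.2},
    {"wx": 0, "wy": 0, "wz": 0, "x": 0, "y": 0, "z": 5.5, "claw": 0.2},
    {"wx": 0, "wy": 0, "wz": 0, "x": 0, "y": 0, "z": 4.2, "claw": 0.2},
    {"wx": 0, "wy": 0, "wz": 0, "x": 0, "y": 0, "z": 0, "claw": 0.2},
    {"wx": 0, "wy": 0, "wz": 0, "x": 0, "y": 0, "z": 0, "claw": 0.9}
  ],
  "force": 90
}}

```text
time_s: 29.28
eef_pos: [0.5159, -0.3553, 0.0617]
tcp_rot: [-179.9, 0.1, -177.2]
contact_force: [-0.4, 0.1, 1.4]
grip_width: 0.607
grip_force: 0.0
```

{"op": "arm_command", "data": {
  "moves": [
    {"wx": 0, "wy": 0, "wz": 0, "x": 0, "y": 0, "z": 0, "claw": 0.9},
    {"wx": 0, "wy": 0, "wz": 0, "x": 0, "y": 0, "z": 0, "claw": 0.9},
    {"wx": 0, "wy": 0, "wz": 0, "x": 0, "y": 0, "z": 0, "claw": 0.9},
    {"wx": 0, "wy": 0, "wz": 0, "x": 0, "y": 0, "z": 0, "claw": 0.9}
  ],
  "force": 90
}}

```text
time_s: 29.78
eef_pos: [0.5161, -0.3553, 0.0622]
tcp_rot: [-179.9, 0.2, -177.1]
contact_force: [-1.5, -0.7, 7.3]
grip_width: 0.223
grip_force: 87.6
```

Run:
```python
from h import *
st();go([*b2w(-.155,.13),.11],95)
```

```text
{'time_s': np.float64(29.775), 'eef_pos': array([ 0.5161, -0.3553,  0.0622]), 'tcp_rot': array([-1.798766e+02,  1.512000e-01, -1.771356e+02]), 'contact_force': array([-1.4861, -0.7143,  7.2732]), 'grip_width': np.float64(0.223), 'grip_force': np.float64(87.6407)} bay [-0.1487 -0.1651]
shift cm [ 1.74 29.46 -4.85] turn [2.000e-02 2.100e-01 8.786e+01]
```

{"op": "arm_command", "data": {
  "moves": [
    {"wx": 0, "wy": 0, "wz": 0, "x": 0, "y": 0, "z": -5, "claw": 0.9},
    {"wx": 0, "wy": 0, "wz": 0, "x": 0, "y": 0, "z": -4, "claw": 0.9},
    {"wx": 0, "wy": 0, "wz": 8.8, "x": 0, "y": 0, "z": 0, "claw": 0.9},
    {"wx": 0, "wy": 0, "wz": 8.8, "x": 0, "y": 0, "z": 0, "claw": 0.9},
    {"wx": 0, "wy": 0, "wz": 8.8, "x": 0, "y": 0, "z": 0, "claw": 0.9}
  ]
}}

```text
time_s: 30.4
eef_pos: [0.5147, -0.3542, 0.1505]
tcp_rot: [-180.0, -0.0, 156.2]
contact_force: [0.9, -0.6, -3.3]
grip_width: 0.226
grip_force: 89.5
```

{"op": "arm_command", "data": {
  "moves": [
    {"wx": 0, "wy": 0, "wz": 8.8, "x": 0, "y": 0, "z": 0, "claw": 0.9},
    {"wx": 0, "wy": 0, "wz": 8.8, "x": 0, "y": 0, "z": 0, "claw": 0.9},
    {"wx": 0, "wy": 0, "wz": 8.8, "x": 0, "y": 0, "z": 0, "claw": 0.9},
    {"wx": 0, "wy": 0, "wz": 8.8, "x": 0, "y": 0, "z": 0, "claw": 0.9},
    {"wx": 0, "wy": 0, "wz": 8.8, "x": 0, "y": 0, "z": 0, "claw": 0.9}
  ]
}}

```text
time_s: 31.02
eef_pos: [0.5146, -0.3541, 0.1502]
tcp_rot: [-180.0, -0.0, 112.2]
contact_force: [0.4, -0.1, -3.2]
grip_width: 0.224
grip_force: 89.5
```

{"op": "arm_command", "data": {
  "moves": [
    {"wx": 0, "wy": 0, "wz": 8.8, "x": 0, "y": 0, "z": 0, "claw": 0.9},
    {"wx": 0, "wy": 0, "wz": 8.7, "x": 0, "y": 0, "z": 0, "claw": 0.9},
    {"wx": 0, "wy": 0, "wz": 0, "x": 4, "y": -0.6, "z": 0, "claw": 0.9},
    {"wx": 0, "wy": 0, "wz": 0, "x": 5, "y": -0.6, "z": 0, "claw": 0.9},
    {"wx": 0, "wy": 0, "wz": 0, "x": 5, "y": -0.6, "z": 0, "claw": 0.9}
  ]
}}

```text
time_s: 31.65
eef_pos: [0.4841, -0.2151, 0.1502]
tcp_rot: [180.0, -0.0, 94.9]
contact_force: [0.5, 1.7, -3.0]
grip_width: 0.223
grip_force: 89.4
```

{"op": "arm_command", "data": {
  "moves": [
    {"wx": 0, "wy": 0, "wz": 0, "x": 5, "y": 0, "z": 0, "claw": 0.9},
    {"wx": 0, "wy": 0, "wz": 0, "x": 5, "y": 0, "z": 0, "claw": 0.9},
    {"wx": 0, "wy": 0, "wz": 0, "x": 4, "y": 0, "z": 0, "claw": 0.9},
    {"wx": 0, "wy": 0, "wz": 0, "x": 1.5, "y": 0, "z": 0, "claw": 0.9},
    {"wx": 0, "wy": 0, "wz": 0, "x": 0, "y": 0, "z": 0, "claw": 0.9}
  ]
}}

```text
time_s: 32.28
eef_pos: [0.4715, -0.0616, 0.1504]
tcp_rot: [180.0, 0.0, 95.1]
contact_force: [0.8, 0.2, -3.9]
grip_width: 0.22
grip_force: 89.4
```

Run:
```python
from h import *
st();go([*b2w(-.17,.13),.0685],95)
T=snapshot("top");S=snapshot("scene")
o=np.zeros((600,800,3),np.uint8)
o[:300]=cv2.resize(T[190:302,200:499],(800,300),interpolation=cv2.INTER_CUBIC);o[300:]=cv2.resize(S[190:303,180:480],(800,300),interpolation=cv2.INTER_CUBIC)
cv2.imwrite("pics/t6.png",o)
```

```text
{'time_s': np.float64(32.275), 'eef_pos': array([ 0.4715, -0.0616,  0.1504]), 'tcp_rot': array([1.799795e+02, 1.890000e-02, 9.507780e+01]), 'contact_force': array([ 0.8467,  0.183 , -3.9422]), 'grip_width': np.float64(0.2196), 'grip_force': np.float64(89.4297)} bay [-0.1673  0.1314]
shift cm [-0.13 -0.27  8.18] turn [0.02 0.02 0.08]
```

View pics/t6.png

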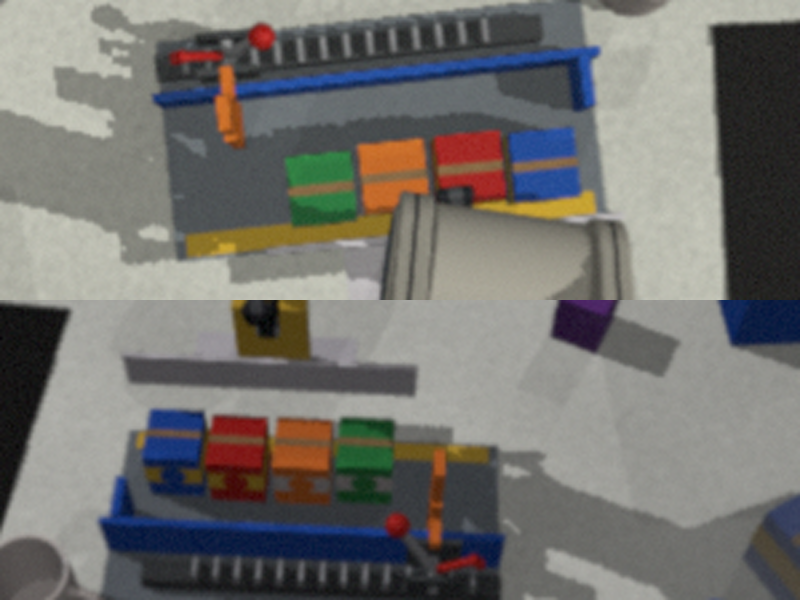

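The blade spans the row in the scene view at crop (120–415, 370). The bookend is open and the row is clear of it.

{"op": "arm_command", "data": {
  "moves": [
    {"wx": 0, "wy": 0, "wz": 0, "x": 0, "y": -0.5, "z": 4, "claw": 0.9},
    {"wx": 0, "wy": 0, "wz": 0, "x": 0, "y": 0, "z": 4.1, "claw": 0.9},
    {"wx": 0, "wy": 0, "wz": 0, "x": 0, "y": 0, "z": 0, "claw": 0.9},
    {"wx": 0, "wy": 0, "wz": 0, "x": 0, "y": 1, "z": 0, "claw": 0.9},
    {"wx": 0, "wy": 0, "wz": 0, "x": 0, "y": 1, "z": 0, "claw": 0.9}
  ]
}}

```text
time_s: 33.0
eef_pos: [0.4886, -0.0613, 0.0707]
tcp_rot: [179.8, 0.0, 95.0]
contact_force: [-0.4, -1.1, -3.0]
grip_width: 0.223
grip_force: 89.7
```

{"op": "arm_command", "data": {
  "moves": [
    {"wx": 0, "wy": 0, "wz": 0, "x": 0, "y": 1, "z": 0, "claw": 0.9},
    {"wx": 0, "wy": 0, "wz": 0, "x": 0, "y": 1, "z": 0, "claw": 0.9},
    {"wx": 0, "wy": 0, "wz": 0, "x": 0, "y": 1, "z": 0, "claw": 0.9},
    {"wx": 0, "wy": 0, "wz": 0, "x": 0, "y": 1, "z": 0, "claw": 0.9},
    {"wx": 0, "wy": 0, "wz": 0, "x": 0, "y": 0.8, "z": 0, "claw": 0.9}
  ]
}}

```text
time_s: 33.62
eef_pos: [0.5338, -0.0564, 0.0697]
tcp_rot: [-179.9, -0.0, 95.0]
contact_force: [-7.3, -1.3, 1.0]
grip_width: 0.221
grip_force: 89.9
```

Run:
```python
from h import *
st()
```

```text
{'time_s': np.float64(33.625), 'eef_pos': array([ 0.5338, -0.0564,  0.0697]), 'tcp_rot': array([-1.798829e+02, -1.140000e-02,  9.500430e+01]), 'contact_force': array([-7.279 , -1.2523,  1.0318]), 'grip_width': np.float64(0.2215), 'grip_force': np.float64(89.9317)} bay [-0.1048  0.1311]
```

{"op": "arm_command", "data": {
  "moves": [
    {"wx": 0, "wy": 0, "wz": 0, "x": 0, "y": 0.4, "z": 0, "claw": 0.9},
    {"wx": 0, "wy": 0, "wz": 0, "x": 0, "y": 0.3, "z": 0, "claw": 0.9},
    {"wx": 0, "wy": 0, "wz": 0, "x": 0, "y": 0.2, "z": 0, "claw": 0.9}
  ]
}}

```text
time_s: 34.0
eef_pos: [0.5422, -0.0557, 0.0695]
tcp_rot: [-179.9, -0.0, 95.0]
contact_force: [-7.4, -1.4, 1.0]
grip_width: 0.221
grip_force: 90.1
```

{"op": "arm_command", "data": {
  "moves": [
    {"wx": 0, "wy": 0, "wz": 0, "x": 0, "y": 0.2, "z": 0, "claw": 0.9}
  ]
}}

```text
time_s: 34.12
eef_pos: [0.544, -0.0555, 0.0695]
tcp_rot: [-179.8, -0.0, 95.0]
contact_force: [-7.3, -1.9, 1.0]
grip_width: 0.222
grip_force: 90.2
```

{"op": "arm_command", "data": {
  "moves": [
    {"wx": 0, "wy": 0, "wz": 0, "x": 0, "y": 0.2, "z": 0, "claw": 0.9}
  ]
}}

```text
time_s: 34.25
eef_pos: [0.5446, -0.0557, 0.0692]
tcp_rot: [-179.7, -0.0, 95.1]
contact_force: [-12.2, -4.9, 2.9]
grip_width: 0.221
grip_force: 90.6
```

Run:
```python
from h import *
st()
```

```text
{'time_s': np.float64(34.25), 'eef_pos': array([ 0.5446, -0.0557,  0.0692]), 'tcp_rot': array([-1.796754e+02, -4.800000e-03,  9.506120e+01]), 'contact_force': array([-12.2402,  -4.918 ,   2.8568]), 'grip_width': np.float64(0.2208), 'grip_force': np.float64(90.5611)} bay [-0.0939  0.1309]
```

Force is rising at the expected place (handle at −0.094). I'll press a little more, carefully.

{"op": "arm_command", "data": {
  "moves": [
    {"wx": 0, "wy": 0, "wz": 0, "x": 0, "y": 0.1, "z": 0, "claw": 0.9},
    {"wx": 0, "wy": 0, "wz": 0, "x": 0, "y": 0, "z": 0, "claw": 0.9}
  ]
}}

```text
time_s: 34.5
eef_pos: [0.5448, -0.0557, 0.069]
tcp_rot: [-179.6, -0.0, 95.1]
contact_force: [-12.0, -4.4, 2.1]
grip_width: 0.221
grip_force: 90.6
```

{"op": "arm_command", "data": {
  "moves": [
    {"wx": 0, "wy": 0, "wz": 0, "x": 0, "y": 0.1, "z": 0, "claw": 0.9},
    {"wx": 0, "wy": 0, "wz": 0, "x": 0, "y": 0, "z": 0, "claw": 0.9}
  ]
}}

```text
time_s: 34.75
eef_pos: [0.545, -0.0557, 0.0689]
tcp_rot: [-179.5, -0.0, 95.1]
contact_force: [-14.7, -4.9, 3.8]
grip_width: 0.217
grip_force: 90.8
```

Run:
```python
from h import *
st()
T=snapshot("top");S=snapshot("scene")
o=np.zeros((600,800,3),np.uint8)
o[:300]=cv2.resize(T[190:302,200:499],(800,300),interpolation=cv2.INTER_CUBIC);o[300:]=cv2.resize(S[200:291,190:432],(800,300),interpolation=cv2.INTER_CUBIC)
cv2.imwrite("pics/t7.png",o)
```

```text
{'time_s': np.float64(34.75), 'eef_pos': array([ 0.545 , -0.0557,  0.0689]), 'tcp_rot': array([-1.794989e+02, -1.270000e-02,  9.509620e+01]), 'contact_force': array([-14.6627,  -4.9182,   3.817 ]), 'grip_width': np.float64(0.217), 'grip_force': np.float64(90.7542)} bay [-0.0936  0.1309]
```

View pics/t7.png

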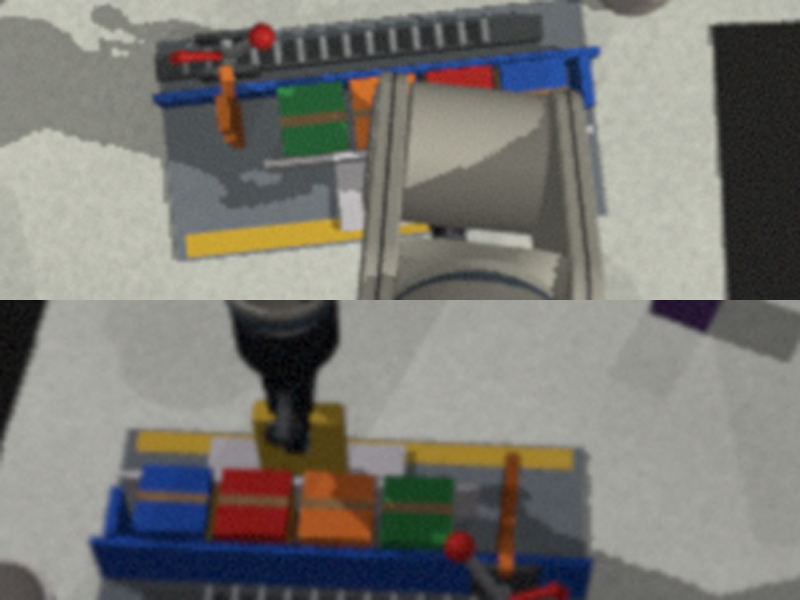

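The row is pressed flat against the fence, with the blade along the fronts from top crop (265,163) to the right. The green carton's back edge meets the fence at (315,90). Next I return the straightedge.

{"op": "arm_command", "data": {
  "moves": [
    {"wx": 0, "wy": 0, "wz": 0, "x": 0, "y": -0.5, "z": 0, "claw": 0.9},
    {"wx": 0, "wy": 0, "wz": 0, "x": 0, "y": -2, "z": 0, "claw": 0.9},
    {"wx": 0, "wy": 0, "wz": 0, "x": 0, "y": -5.5, "z": 0, "claw": 0.9},
    {"wx": 0, "wy": 0, "wz": 0, "x": 0, "y": 0, "z": -4, "claw": 0.9},
    {"wx": 0, "wy": 0, "wz": 0, "x": 0, "y": 0, "z": -4, "claw": 0.9}
  ]
}}

```text
time_s: 35.48
eef_pos: [0.47, -0.0623, 0.1506]
tcp_rot: [179.9, 0.0, 94.9]
contact_force: [1.4, -0.1, -3.2]
grip_width: 0.224
grip_force: 90.4
```

{"op": "arm_command", "data": {
  "moves": [
    {"wx": 0, "wy": 0, "wz": 0, "x": -4, "y": 0, "z": 0, "claw": 0.9},
    {"wx": 0, "wy": 0, "wz": 0, "x": -5, "y": 0, "z": 0, "claw": 0.9},
    {"wx": 0, "wy": 0, "wz": 0, "x": -5, "y": 0, "z": 0, "claw": 0.9},
    {"wx": 0, "wy": 0, "wz": 0, "x": -5, "y": 0.6, "z": 0, "claw": 0.9},
    {"wx": 0, "wy": 0, "wz": 0, "x": -5, "y": 0.6, "z": 0, "claw": 0.9}
  ]
}}

```text
time_s: 36.1
eef_pos: [0.5037, -0.3026, 0.1502]
tcp_rot: [179.8, 0.1, 95.0]
contact_force: [1.2, 0.4, -3.6]
grip_width: 0.222
grip_force: 90.3
```

{"op": "arm_command", "data": {
  "moves": [
    {"wx": 0, "wy": 0, "wz": 0, "x": -4, "y": 0.6, "z": 0, "claw": 0.9},
    {"wx": 0, "wy": 0, "wz": 0, "x": -1.5, "y": 0.5, "z": 0, "claw": 0.9},
    {"wx": 0, "wy": 0, "wz": -8.8, "x": 0, "y": 0, "z": 0, "claw": 0.9},
    {"wx": 0, "wy": 0, "wz": -8.8, "x": 0, "y": 0, "z": 0, "claw": 0.9},
    {"wx": 0, "wy": 0, "wz": -8.8, "x": 0, "y": 0, "z": 0, "claw": 0.9}
  ]
}}

```text
time_s: 36.72
eef_pos: [0.5186, -0.3536, 0.1495]
tcp_rot: [180.0, 0.0, 121.7]
contact_force: [-0.5, -0.6, -2.9]
grip_width: 0.221
grip_force: 90.4
```

{"op": "arm_command", "data": {
  "moves": [
    {"wx": 0, "wy": 0, "wz": -8.8, "x": 0, "y": 0, "z": 0, "claw": 0.9},
    {"wx": 0, "wy": 0, "wz": -8.8, "x": 0, "y": 0, "z": 0, "claw": 0.9},
    {"wx": 0, "wy": 0, "wz": -8.8, "x": 0, "y": 0, "z": 0, "claw": 0.9},
    {"wx": 0, "wy": 0, "wz": -8.8, "x": 0, "y": 0, "z": 0, "claw": 0.9},
    {"wx": 0, "wy": 0, "wz": -8.8, "x": 0, "y": 0, "z": 0, "claw": 0.9}
  ]
}}

```text
time_s: 37.35
eef_pos: [0.5187, -0.3535, 0.1495]
tcp_rot: [-180.0, 0.1, 165.7]
contact_force: [0.1, 0.7, -3.9]
grip_width: 0.22
grip_force: 90.4
```

{"op": "arm_command", "data": {
  "moves": [
    {"wx": 0, "wy": 0, "wz": -8.8, "x": 0, "y": 0, "z": 0, "claw": 0.9},
    {"wx": 0, "wy": 0, "wz": -8.7, "x": 0, "y": 0, "z": 0, "claw": 0.9},
    {"wx": 0, "wy": 0, "wz": 0, "x": 0, "y": 0, "z": 0, "claw": 0.9}
  ]
}}

```text
time_s: 37.72
eef_pos: [0.5185, -0.3536, 0.1495]
tcp_rot: [-180.0, 0.1, -177.2]
contact_force: [0.2, -0.0, -2.9]
grip_width: 0.223
grip_force: 90.3
```

Run:
```python
from h import *
st();go([.5161,-.3553,.0622],182.8)
cartons()
T=snapshot("top");cv2.imwrite("last_top.png",T)
h=cv2.cvtColor(T,cv2.COLOR_BGR2HSV);m=cv2.inRange(h,(18,130,80),(32,255,255));m[:,:430]=0
ys,xs=np.nonzero(m);print(len(xs),xs.min() if len(xs) else 0)
```

```text
{'time_s': np.float64(37.725), 'eef_pos': array([ 0.5185, -0.3536,  0.1495]), 'tcp_rot': array([-1.799809e+02,  5.030000e-02, -1.771670e+02]), 'contact_force': array([ 0.1559, -0.0228, -2.8765]), 'grip_width': np.float64(0.2227), 'grip_force': np.float64(90.3412)} bay [-0.1461 -0.1636]
shift cm [ 0.26 -0.15  8.72] turn [-0.02  0.05  0.03]
orange [331 218  53  28 868] [349.1 231.2] ((26.945295333862305, 51.79239273071289), 83.6598129272461)
green [304 221  26  28 523] [316.7 234.3] ((26.172273635864258, 23.632347106933594), 83.6598129272461)
red [274 131  27  27 570] [287.  144.4] ((26.0, 26.0), 90.0)
red [358 215  28  28 629] [372.4 228.7] ((25.92325782775879, 26.543434143066406), 82.87498474121094)
358 497
```

{"op": "arm_command", "data": {
  "moves": [
    {"wx": 0, "wy": 0, "wz": 0, "x": 0, "y": -0.3, "z": 4, "claw": 0.9},
    {"wx": 0, "wy": 0, "wz": 0, "x": 0, "y": 0, "z": 3.5, "claw": 0.9},
    {"wx": 0, "wy": 0, "wz": 0, "x": 0, "y": 0, "z": 0.8, "claw": 0.9},
    {"wx": 0, "wy": 0, "wz": 0, "x": 0, "y": 0, "z": 0.4, "claw": 0.9},
    {"wx": 0, "wy": 0, "wz": 0, "x": 0, "y": 0, "z": 0, "claw": 0.9}
  ]
}}

```text
time_s: 38.45
eef_pos: [0.5189, -0.3576, 0.0632]
tcp_rot: [-179.9, 0.1, -177.1]
contact_force: [-0.2, -0.1, -3.3]
grip_width: 0.222
grip_force: 90.6
```

{"op": "arm_command", "data": {
  "moves": [
    {"wx": 0, "wy": 0, "wz": 0, "x": 0, "y": 0, "z": 0, "claw": 0.5},
    {"wx": 0, "wy": 0, "wz": 0, "x": 0, "y": 0, "z": 0, "claw": 0.4},
    {"wx": 0, "wy": 0, "wz": 0, "x": 0, "y": 0, "z": 0, "claw": 0.4},
    {"wx": 0, "wy": 0, "wz": 0, "x": 0, "y": 0, "z": -3, "claw": 0.4},
    {"wx": 0, "wy": 0, "wz": 0, "x": 0, "y": 0, "z": -6, "claw": 0.4}
  ]
}}

```text
time_s: 39.08
eef_pos: [0.5166, -0.3561, 0.1508]
tcp_rot: [179.8, -0.2, -177.1]
contact_force: [0.5, 0.8, -0.3]
grip_width: 0.599
grip_force: 0.0
```

{"op": "arm_command", "data": {
  "moves": [
    {"wx": 0, "wy": 0, "wz": 10, "x": 0, "y": 0, "z": -6, "claw": 1},
    {"wx": 0, "wy": 0, "wz": 10, "x": 0, "y": 0, "z": 0, "claw": 1},
    {"wx": 0, "wy": 0, "wz": 10, "x": 0, "y": 0, "z": 0, "claw": 1},
    {"wx": 0, "wy": 0, "wz": 10, "x": 0, "y": 0, "z": 0, "claw": 1},
    {"wx": 0, "wy": 0, "wz": 10, "x": 0, "y": 0, "z": 0, "claw": 1}
  ]
}}

```text
time_s: 39.7
eef_pos: [0.5181, -0.3572, 0.2124]
tcp_rot: [180.0, 0.0, 132.5]
contact_force: [0.4, -0.3, 0.2]
grip_width: 0.003
grip_force: 0.0
```

{"op": "arm_command", "data": {
  "moves": [
    {"wx": 0, "wy": 0, "wz": 10, "x": 0, "y": 0, "z": 0, "claw": 1},
    {"wx": 0, "wy": 0, "wz": 10, "x": 0, "y": 0, "z": 0, "claw": 1},
    {"wx": 0, "wy": 0, "wz": 10, "x": 0, "y": 0, "z": 0, "claw": 1},
    {"wx": 0, "wy": 0, "wz": 7.8, "x": 0, "y": 0, "z": 0, "claw": 1},
    {"wx": 0, "wy": 0, "wz": 0, "x": 0, "y": 0, "z": 0, "claw": 1}
  ]
}}

```text
time_s: 40.33
eef_pos: [0.5181, -0.3572, 0.2123]
tcp_rot: [180.0, 0.0, 95.1]
contact_force: [0.4, 0.5, -0.5]
grip_width: 0.002
grip_force: 0.0
```

Run:
```python
from h import *
st();go([*b2w(-.025,.33),.21],95)
S=snapshot("scene");T=snapshot("top")
h=cv2.cvtColor(S,cv2.COLOR_BGR2HSV);m=cv2.inRange(h,(18,130,80),(32,255,255));m[:,225:]=0;ys,xs=np.nonzero(m);S0=cv2.cvtColor(cv2.imread("pics/scene0.png"),cv2.COLOR_BGR2HSV);m0=cv2.inRange(S0,(18,130,80),(32,255,255));m0[:,225:]=0
print("ruler handle scene centroid now/start",xs.mean(),ys.mean(),np.argwhere(m0)[:,::-1].mean(0))
# carton row in top: corners by colour
h=cv2.cvtColor(T,cv2.COLOR_BGR2HSV)
for nm,lo,hi in(("green",50,80),("orange",6,14),("red",0,5),("blue",105,125)):
    m=cv2.inRange(h,(lo,110,50),(hi,255,255));m[:212]=0;m[250:]=0;m[:,:298]=0;m[:,418:]=0
    ys,xs=np.nonzero(m)
    if len(xs): print(nm,xs.min(),xs.max(),ys.min(),ys.max(),len(xs))
```

```text
{'time_s': np.float64(40.325), 'eef_pos': array([ 0.5181, -0.3572,  0.2123]), 'tcp_rot': array([1.799905e+02, 1.030000e-02, 9.514620e+01]), 'contact_force': array([ 0.4487,  0.5209, -0.5365]), 'grip_width': np.float64(0.0022), 'grip_force': np.float64(0.0)} bay [-0.1469 -0.1671]
shift cm [49.69 12.28  0.22] turn [0.01 0.01 0.15]
ruler handle scene centroid now/start 169.03012048192772 214.8132530120482 [169.77070064 212.85987261]
green 304 329 221 247 496
orange 325 389 218 246 717
red 337 385 216 243 463
blue 298 417 212 239 876
```

{"op": "arm_command", "data": {
  "moves": [
    {"wx": 0, "wy": 0, "wz": 0, "x": 5.5, "y": 0, "z": 0, "claw": 1},
    {"wx": 0, "wy": 0, "wz": 0, "x": 5.5, "y": 0, "z": 0, "claw": 1},
    {"wx": 0, "wy": 0, "wz": 0, "x": 5.5, "y": 0, "z": 0, "claw": 1},
    {"wx": 0, "wy": 0, "wz": 0, "x": 5.5, "y": 0, "z": 0, "claw": 1},
    {"wx": 0, "wy": 0, "wz": 0, "x": 5.5, "y": 0, "z": 0, "claw": 1}
  ]
}}

```text
time_s: 41.05
eef_pos: [0.4935, -0.0816, 0.2123]
tcp_rot: [180.0, 0.0, 95.2]
contact_force: [1.0, -0.6, -0.6]
grip_width: -0.001
grip_force: 0.0
```

{"op": "arm_command", "data": {
  "moves": [
    {"wx": 0, "wy": 0, "wz": 0, "x": 5.5, "y": 3, "z": 0, "claw": 1},
    {"wx": 0, "wy": 0, "wz": 0, "x": 5.5, "y": 3, "z": 0, "claw": 1},
    {"wx": 0, "wy": 0, "wz": 0, "x": 5.5, "y": 3, "z": 0, "claw": 1},
    {"wx": 0, "wy": 0, "wz": 0, "x": 5.5, "y": 3.2, "z": 0, "claw": 1},
    {"wx": 0, "wy": 0, "wz": 0, "x": 0, "y": 0, "z": 0, "claw": 1}
  ]
}}

```text
time_s: 41.68
eef_pos: [0.5967, 0.1492, 0.2121]
tcp_rot: [179.9, -0.0, 95.5]
contact_force: [-1.3, -1.1, -0.3]
grip_width: -0.0
grip_force: 0.0
```

Run:
```python
from h import *
st();go([*b2w(-.025,.33),.12],95)
T=cv2.imread("last_top.png");h=cv2.cvtColor(T,cv2.COLOR_BGR2HSV);m=cv2.inRange(h,(50,110,50),(80,255,255));m[:212]=0;m[250:]=0
r=cv2.minAreaRect(np.argwhere(m[:,298:340])[:,::-1].astype(np.int32)+[298,0]);B=cv2.boxPoints(r)
print([w2b(*q[:2]).round(4) for q in onz("top",B,.074)],w2b(*onz("top",[r[0]],.074)[0][:2]))
for nm,lo,hi in(("red",0,5),("orange",8,14),("blue",112,125)):
    m=cv2.inRange(h,(lo,110,50),(hi,255,255));k=dict(red=(359,386),orange=(331,357),blue=(387,414))[nm];m=m[218:248,k[0]:k[1]];r=cv2.minAreaRect(np.argwhere(m)[:,::-1].astype(np.int32)+[k[0],218]);print(nm,r,w2b(*onz("top",[r[0]],.074)[0][:2]))
```

```text
{'time_s': np.float64(41.675), 'eef_pos': array([0.5967, 0.1492, 0.2121]), 'tcp_rot': array([ 1.79895e+02, -4.41000e-02,  9.54576e+01]), 'contact_force': array([-1.2663, -1.1294, -0.3002]), 'grip_width': np.float64(-0.0004), 'grip_force': np.float64(0.0)} bay [-0.0241  0.3304]
shift cm [-0.05 -0.11  9.21] turn [ 0.1  -0.04  0.46]
[array([-0.0028,  0.2544]), array([-0.0027,  0.2024]), array([-0.0611,  0.2023]), array([-0.0612,  0.254 ])] [-0.03201044  0.22828383]
red ((372.0, 230.0), (24.0, 26.0), 90.0) [-0.03461401  0.10523267]
orange ((343.8963623046875, 232.06707763671875), (27.055728912353516, 24.51580047607422), 83.6598129272461) [-0.03280064  0.16769106]
blue ((399.5, 229.0), (20.0, 25.0), 90.0) [-0.03865005  0.04428189]
```

{"op": "arm_command", "data": {
  "moves": [
    {"wx": 0, "wy": 0, "wz": 0.4, "x": 0, "y": -0.1, "z": 4.6, "claw": 1},
    {"wx": 0, "wy": 0, "wz": 0, "x": 0, "y": 0, "z": 4.6, "claw": 1},
    {"wx": 0, "wy": 0, "wz": 0, "x": -1.2, "y": 0, "z": 0, "claw": 1},
    {"wx": 0, "wy": 0, "wz": 0, "x": -1, "y": 0, "z": 0, "claw": 1},
    {"wx": 0, "wy": 0, "wz": 0, "x": -1, "y": 0, "z": 0, "claw": 1}
  ]
}}

```text
time_s: 42.3
eef_pos: [0.597, 0.113, 0.1218]
tcp_rot: [179.9, -0.1, 94.6]
contact_force: [-2.1, 6.2, -4.1]
grip_width: -0.0
grip_force: 3.3
```

{"op": "arm_command", "data": {
  "moves": [
    {"wx": 0, "wy": 0, "wz": 0, "x": -0.8, "y": 0, "z": 0, "claw": 1},
    {"wx": 0, "wy": 0, "wz": 0, "x": -0.6, "y": 0, "z": 0, "claw": 1},
    {"wx": 0, "wy": 0, "wz": 0, "x": -0.4, "y": 0, "z": 0, "claw": 1}
  ]
}}

```text
time_s: 42.68
eef_pos: [0.5988, 0.0951, 0.1222]
tcp_rot: [179.9, -0.1, 94.6]
contact_force: [-1.3, 6.3, -4.0]
grip_width: 0.002
grip_force: 3.1
```

```bash
python3 -c "
from h import *
st()"
```

```text
{'time_s': np.float64(42.675), 'eef_pos': array([0.5988, 0.0951, 0.1222]), 'tcp_rot': array([ 1.79886e+02, -9.02000e-02,  9.46306e+01]), 'contact_force': array([-1.3478,  6.2682, -4.0113]), 'grip_width': np.float64(0.0024), 'grip_force': np.float64(3.1187)} bay [-0.0267  0.2763]
```

{"op": "arm_command", "data": {
  "moves": [
    {"wx": 0, "wy": 0, "wz": 0, "x": 2, "y": 0, "z": 0, "claw": 1},
    {"wx": 0, "wy": 0, "wz": 0, "x": 0, "y": 0, "z": -5, "claw": 1},
    {"wx": 0, "wy": 0, "wz": 0, "x": 0, "y": 0, "z": -4, "claw": 1},
    {"wx": 0, "wy": 0, "wz": -0.4, "x": -5.6, "y": 3.1, "z": 0, "claw": 1},
    {"wx": 0, "wy": 0, "wz": 0, "x": -5.6, "y": 3, "z": 0, "claw": 1}
  ]
}}

```text
time_s: 43.3
eef_pos: [0.6677, 0.0111, 0.2137]
tcp_rot: [179.7, 0.0, 95.2]
contact_force: [0.8, -0.3, 0.2]
grip_width: 0.004
grip_force: 0.0
```

{"op": "arm_command", "data": {
  "moves": [
    {"wx": 0, "wy": 0, "wz": 0, "x": 0, "y": 0, "z": 0, "claw": 1},
    {"wx": 0, "wy": 0, "wz": 0, "x": 0, "y": 0, "z": 0, "claw": 1}
  ]
}}

```text
time_s: 43.55
eef_pos: [0.6658, 0.0112, 0.2113]
tcp_rot: [179.9, -0.0, 95.0]
contact_force: [0.4, 0.9, 0.8]
grip_width: 0.001
grip_force: 0.0
```

```bash
python3 -c "
from h import *
st();go([*b2w(.035,.185),.118],95)
S=snapshot('scene');h=cv2.cvtColor(S,cv2.COLOR_BGR2HSV);m=cv2.inRange(h,(0,130,60),(5,255,255))|cv2.inRange(h,(175,130,60),(180,255,255));n,l,s,c=cv2.connectedComponentsWithStats(m);print([(s[i].tolist(),c[i].round(1).tolist()) for i in range(1,n) if s[i,4]>15]); print('ball expect released/locked',proj('scene',[[*b2w(.035,.225),.131],[*b2w(.035,.295),.131]]))"
```

```text
{'time_s': np.float64(43.55), 'eef_pos': array([0.6658, 0.0112, 0.2113]), 'tcp_rot': array([ 1.799196e+02, -1.900000e-03,  9.504730e+01]), 'contact_force': array([0.4131, 0.8587, 0.8199]), 'grip_width': np.float64(0.0008), 'grip_force': np.float64(0.0)} bay [0.0326 0.1869]
shift cm [-0.19  0.23  9.33] turn [ 0.08 -0.    0.05]
[([256, 251, 23, 9, 168], [267.0, 255.0]), ([255, 262, 22, 11, 218], [265.5, 267.0]), ([309, 270, 9, 8, 51], [313.5, 273.8]), ([330, 286, 17, 6, 66], [338.1, 288.5]), ([319, 331, 26, 26, 541], [331.1, 343.7])]
ball expect released/locked [[313.12631264 274.90865239]
 [343.39922707 276.32693265]]
```

Ball is at (313.5,273.8) in the scene view, exactly where the released pose predicts. I'll push it over to +y.

{"op": "arm_command", "data": {
  "moves": [
    {"wx": 0, "wy": 0, "wz": 0, "x": -0.2, "y": 0.2, "z": 4.7, "claw": 1},
    {"wx": 0, "wy": 0, "wz": 0, "x": 0, "y": 0, "z": 4.6, "claw": 1},
    {"wx": 0, "wy": 0, "wz": 0, "x": 1.4, "y": 0, "z": 0, "claw": 1},
    {"wx": 0, "wy": 0, "wz": 0, "x": 1, "y": 0, "z": 0, "claw": 1},
    {"wx": 0, "wy": 0, "wz": 0, "x": 1, "y": 0, "z": 0, "claw": 1}
  ]
}}

```text
time_s: 44.22
eef_pos: [0.6661, 0.0446, 0.1197]
tcp_rot: [179.8, 0.0, 95.1]
contact_force: [-0.4, -0.1, 0.6]
grip_width: -0.003
grip_force: 0.1
```

{"op": "arm_command", "data": {
  "moves": [
    {"wx": 0, "wy": 0, "wz": 0, "x": 1, "y": 0, "z": 0, "claw": 1},
    {"wx": 0, "wy": 0, "wz": 0, "x": 1, "y": 0, "z": 0, "claw": 1},
    {"wx": 0, "wy": 0, "wz": 0, "x": 0.9, "y": 0, "z": 0, "claw": 1},
    {"wx": 0, "wy": 0, "wz": 0, "x": 0.4, "y": 0, "z": 0, "claw": 1},
    {"wx": 0, "wy": 0, "wz": 0, "x": 0, "y": 0, "z": 0, "claw": 1}
  ]
}}

```text
time_s: 44.85
eef_pos: [0.6617, 0.0761, 0.117]
tcp_rot: [-180.0, 0.0, 95.1]
contact_force: [-0.4, 0.3, 0.1]
grip_width: -0.0
grip_force: 0.0
```

{"op": "arm_command", "data": {
  "moves": [
    {"wx": 0, "wy": 0, "wz": 0, "x": -3, "y": 0, "z": 0, "claw": 1},
    {"wx": 0, "wy": 0, "wz": 0, "x": 0, "y": 0, "z": -5, "claw": 1},
    {"wx": 0, "wy": 0, "wz": 0, "x": 0, "y": 0, "z": -5, "claw": 1},
    {"wx": 0, "wy": 0, "wz": 0, "x": 4, "y": -4, "z": -2, "claw": 1},
    {"wx": 0, "wy": 0, "wz": 0, "x": 4, "y": -4, "z": -2, "claw": 1}
  ]
}}

```text
time_s: 45.48
eef_pos: [0.577, 0.1186, 0.258]
tcp_rot: [180.0, -0.0, 95.0]
contact_force: [0.4, 0.5, -0.1]
grip_width: -0.0
grip_force: 0.0
```

{"op": "arm_command", "data": {
  "moves": [
    {"wx": 0, "wy": 0, "wz": 0, "x": 6, "y": -1, "z": 0, "claw": 1},
    {"wx": 0, "wy": 0, "wz": 0, "x": 6, "y": -1, "z": 0, "claw": 1},
    {"wx": 0, "wy": 0, "wz": 0, "x": 6, "y": -1, "z": 0, "claw": 1},
    {"wx": 0, "wy": 0, "wz": 0, "x": 6, "y": -1, "z": 0, "claw": 1},
    {"wx": 0, "wy": 0, "wz": 0, "x": 0, "y": 0, "z": 0, "claw": 1}
  ]
}}

```text
time_s: 46.1
eef_pos: [0.5154, 0.3576, 0.257]
tcp_rot: [180.0, -0.0, 95.3]
contact_force: [0.3, -0.1, -0.3]
grip_width: -0.003
grip_force: 0.0
```

Run:
```python
from h import *
st();T=snapshot("top");S=snapshot("scene")
o=np.zeros((600,800,3),np.uint8)
o[:370]=cv2.resize(T[190:340,215:539],(800,370),interpolation=cv2.INTER_CUBIC)
o[370:]=cv2.resize(S[190:300,140:522],(800,230),interpolation=cv2.INTER_CUBIC)
cv2.imwrite("pics/t8.png",o)
```

```text
{'time_s': np.float64(46.1), 'eef_pos': array([0.5154, 0.3576, 0.257 ]), 'tcp_rot': array([ 1.799872e+02, -4.290000e-02,  9.533090e+01]), 'contact_force': array([ 0.3432, -0.1325, -0.3024]), 'grip_width': np.float64(-0.0026), 'grip_force': np.float64(0.0)} bay [-0.0868  0.5451]
```

View pics/t8.png

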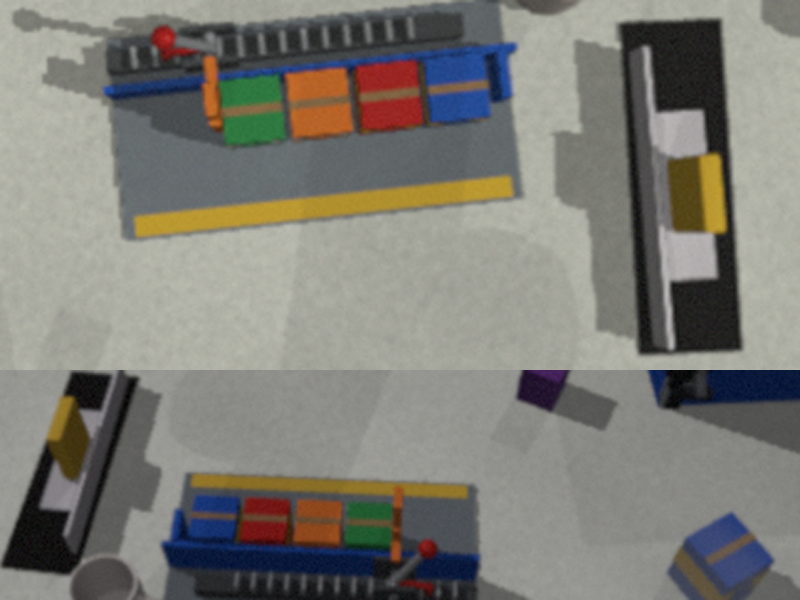

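The row is flush along the fence. The bookend tab at (212,90) touches green at (250,108), and the ball at (164,40) leans to the locked side. The straightedge is on its mat with its handle at (700,193). I'm handing in.

```bash
python3 -c "
from plant import *
print(hand_in())"
```

```text
the job is handed in; nothing more can be done
None
```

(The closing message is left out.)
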